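# Free the mixing balls in the refill bottles and set them on the drip tray

## Task

First slide the empty drip tray squarely onto the rubber mat. Then take each refill bottle that has a steel mixing ball stuck in its neck, rock it side to side until the ball drops to the bottom, and stand it upright in the tray; bottles without a ball stay out of the tray where they stand. Tip no bottle over, and in the end the tray must still lie squarely on the mat, with the other things on the counter left alone.

Things in the scene. Friction and masses are not known exactly. Their poses are not given: they have to be found in the camera images.
- tray: Loose grey plastic drip tray, open on top, 210 x 210 mm outside, 35 mm high, walls and floor 5 mm thick, 0.45 kg; origin at the centre of its underside, x and y along its sides, z up. Starts partly off the mat; slides when pushed at the outside of a wall. Room for four bottles two by two, centres 42 mm from its middle lines.
- mat: Flat black rubber mat, 280 x 280 mm, lying flush on the counter (fixed, as good as no thickness: nothing catches on it); origin at its centre, x and y along its sides.
- bottle1: Loose refill bottle of clear stiff plastic, open at the top, 155 mm tall, 0.10 to 0.18 kg. Belly 64 (x) x 56 (y) mm, up to 85 mm; sloping shoulders from 85 to 105 mm; rectangular neck 40 (x) x 26 (y) mm outside, 34 x 20 inside, from 105 to 155 mm. Origin: centre of its underside, z up. Starts upright, yaw -0.6 to 0.6. All four bottles are alike; see bottle2 for the inside.
- bottle2: As bottle1. Inside each neck two 14 mm deep ledges zigzag: the upper from the -x wall (134 mm up), the lower from the +x wall (108 mm up), each sloping 0.21 rad down to its own wall. Tilting the mouth towards the bottle's +x rolls a ball off the upper ledge onto the lower; tilting it towards -x then drops it into the belly. See bottle3.
- bottle3: As bottle1. Tilts of 0.5 to 0.6 rad to either side, each held for about half a second, are enough to move a ball on; carrying the bottle level frees nothing. The belly floor is 5 mm thick.
- bottle4: As bottle1.
- ball1: Steel mixing ball of bottle1, 16 mm across, 17 g, origin at its centre. When present it starts lodged in the neck of its bottle, on the upper ledge (about 144 mm above the bottle's underside); freed and lying in the belly it is 13 mm above the underside. None if this bottle has no ball.
- ball2: Steel mixing ball of bottle2, 16 mm across, 17 g, origin at its centre. As ball1.
- ball3: Steel mixing ball of bottle3, 16 mm across, 17 g, origin at its centre. As ball1.
- ball4: Steel mixing ball of bottle4, 16 mm across, 17 g, origin at its centre. As ball1.
- spray: Bystander: Trigger spray bottle, about 220 mm tall, 72 mm across; to be left alone. Origin at its underside.
- jar: Bystander: Small white jar with a blue cap, 42 mm across, 50 mm tall, standing among the bottles; to be left alone. Origin at its underside.
- brush: Bystander: Hand brush lying on the counter; to be left alone. Origin at its underside.
- cap: Bystander: White screw cap, 40 mm across, 18 mm tall; to be left alone. Origin at its underside.
- nut: Bystander: White plastic pipe nut (ring), 54 mm across, 18 mm tall; to be left alone. Origin at its underside.
Mind the look-alikes: they are no part of the job. What is shaped like the bottle1 but red or turquoise is not meant.

How it is judged:
By the outcome, as a careful person would: the job done as asked, in the order asked, and still so for the second after the job is handed in, with the robot touching nothing.
Of ball1, ball2, ball3, ball4 only 2 to 3 are there at a start; the rules pass over those that are not, and their reading is None.
At some moment in a run one of tray may be knocked a few centimetres aside while the robot is not near it.
It also fails if it takes over 210 s, if anything falls off the work surface, if the arm or the gripper's body presses on something with over 40 N, if the wrist force passes 120 N, or if a joint passes its speed limit or range.

## Robot

A 7-joint arm with a two-finger parallel gripper is mounted at the origin on the work surface. World frame = base frame: x ahead of the robot, y to its left, z up, the work surface at z = 0. Lengths are in mm, angles in rad, forces in N, time in s.
With the tool pointing down it reaches from about 400 to 875 mm from the base axis. Payload 4.4 kg.
Tool frame: the origin (TCP) lies midway between the tips of the shut fingers; the grasp point (between the pads) lies 19 mm behind it; z points along the fingers, y is the line along which they close (so a half turn about z gives the same grasp; the last joint's range is limited). The gripper opens to 85 mm and grips with 20 to 120 N. Pads are 22 mm wide; open, the fingers measure 114 mm over their backs; the gripper's body (76 mm by 85 mm) begins 54 mm behind the grasp point. The pads swing forward as they close: fully open they stand 13 mm farther back than shut.
Start: joints at [1.159, 0.628, 0.038, 1.517, -0.027, 0.996, -0.02], TCP at [220.346, -611.527, 195.813] pointing down, gripper open.
Joint ranges: [-3.06, 3.06], [-0.37, 2.12], [-1.25, 1.32], [0.18, 2.47], [-1.1, 4.24], [0.23, 1.98], [-2.94, 2.94]. Speed limits (rad/s): [2.57, 2.57, 3.14, 3.14, 3.14, 3.14, 3.14].

## Interface

Orientations are given as [roll, pitch, yaw] about the fixed x, y, z axes, in that order (R = Rz(yaw) Ry(pitch) Rx(roll)).
In Python, from cell import ctrl gives the robot as it stands.
- The arm moves only by the shell command python3 -m handwheel 'ROWS'. ROWS is JSON, a list of rows, each a list of 3 entries, a list of its own where there are three numbers: the turn, a rotation vector about the tool's x, y, z in degrees, then the shift along the tool's x, y, z in m, then the closure, from 0 (fully open) to 1 (shut). A call has 1 to 5 rows; each row shifts and turns the commanded pose from where the row before left it, along the tool's axes as they then stand; what a row does not reach is not made up. A row lasts 1/12 s, in which the tool goes at most 41.7 mm and 7.16 degrees, less where a joint would pass 70% of its speed; a pose out of reach is approached as far as the arm can. A call is refused whole if a number of a shift passes 0.0417 or a number of a turn 7.16, either way. A call with a gripper value outside its range is refused whole. The fingers move at their own pace and stop on an object; the grip force is fixed at half the most. Time passes only in rows, so rows that do not move let the fingers close. It gives the time, the measured TCP pose, the force, the opening and the grip force at its end, in the units of the state.
- ctrl.read_state(): the state, without advancing time (a new reading comes with each control period).
- ctrl.get_image(name): name is "side" or "top" or "wrist"; returns a dict with "pixels" (384x512x3 uint8, red, green, blue), "fx", "fy", "cx", "cy" (pixels), "pose" (4x4, takes a point from camera to world coordinates); the wrist camera has in their place "T_tool_cam" (4x4, takes a point from camera to tool coordinates, whose origin is the TCP and whose axes are the flange's). Camera axes: x right, y up, looking along -z (the intrinsics and any distortion apply to the point x, -y, -z); pixel columns grow to the right and rows downward; lengths in mm; the calibration is good to about 2 mm. A picture is of the moment at which its call begins: read the wrist's pose just before it. There is no depth.
- ctrl.finish_job(): hands the job in; it is judged then, once.
The state is a dict: "clock": time; "qpos": joint angles; "qd": joint speeds; "tau": joint torques, N m; "eef_pos": TCP position; "tool_rot": TCP orientation; "force": force on the tool from outside, world axes, zero at the start; "torque": the same for the moment, N m; "width": finger opening in mm; "gripper_force": force on a finger pad.
Only numpy, scipy, OpenCV 4.12 (cv2) and the standard library are available. Lean on these libraries where they do the work, as an engineer would, in place of code of your own. Each camera call takes 0.05 s, during which the arm holds its last target. There are 200 camera calls.

## Working session

There is one attempt and no reset: what is moved stays moved. The work goes in short steps, Python scripts to look and compute and a shell command to move; the robot and the scene stay as the last step left them, time stands still between calls to the robot, and variables do not carry over. Pictures are saved under pics/ and viewed, at most 14 in all, crops included, and the job is handed in when it is done.

```bash
ls; mkdir -p pics
python3 - <<'E'
from cell import ctrl
import cv2,json
s=ctrl.read_state(); print(s)
for n in("top","side"):
    im=ctrl.get_image(n); print(n,im["fx"],im["fy"],im["cx"],im["cy"],im["pose"],[k for k in im])
    cv2.imwrite(f"pics/{n}0.png",cv2.resize(im["pixels"][:,:,::-1],(800,600),interpolation=cv2.INTER_CUBIC))
    cv2.imwrite(f"{n}0.png",im["pixels"][:,:,::-1])
E
```

```text
pics
{'clock': 0.0, 'qpos': array([ 1.15920266,  0.62934706,  0.03844702,  1.51837604, -0.02700093,
        0.99632476, -0.01999297]), 'qd': array([-0.00060392, -0.0010786 , -0.00062037,  0.00055885, -0.00018586,
        0.00059102, -0.00051578]), 'tau': array([-3.09032121e-04, -5.63417065e+01,  1.22705709e+00, -1.93453163e+01,
        1.12789779e-02,  1.04534862e-02, -2.13554154e-05]), 'eef_pos': array([ 220.09666135, -610.8499774 ,  194.88609417]), 'tool_rot': array([-3.13965581e+00,  2.81998671e-05,  3.45795934e-01]), 'force': array([-0.49960336, -0.38411764,  1.02450976]), 'torque': array([-0.0385501 , -0.00753184, -0.04343962]), 'gripper_force': 0.0, 'width': 85.46240703944699}
top 359.4577335871115 359.4577335871115 255.5744904071532 185.38069968613715 [[-1.52061429e-04  9.89777515e-01 -1.42619944e-01  4.07690269e+02]
 [-9.99999445e-01 -1.88347354e-06  1.05312848e-03 -8.55465517e+01]
 [ 1.04209427e-03  1.42620025e-01  9.89776966e-01  9.87678148e+02]
 [ 0.00000000e+00  0.00000000e+00  0.00000000e+00  1.00000000e+00]] ['pixels', 'fx', 'fy', 'cx', 'cy', 'pose']
side 377.07778033260666 377.07778033260666 255.35249532256444 192.44977703753568 [[-9.45030913e-01  1.80898037e-01 -2.72382953e-01  2.94124757e+02]
 [-3.26945699e-01 -5.10529778e-01  7.95277219e-01  6.83242133e+02]
 [ 4.80447885e-03  8.40615992e-01  5.41610257e-01  6.32710995e+02]
 [ 0.00000000e+00  0.00000000e+00  0.00000000e+00  1.00000000e+00]] ['pixels', 'fx', 'fy', 'cx', 'cy', 'pose']
```

View pics/top0.png

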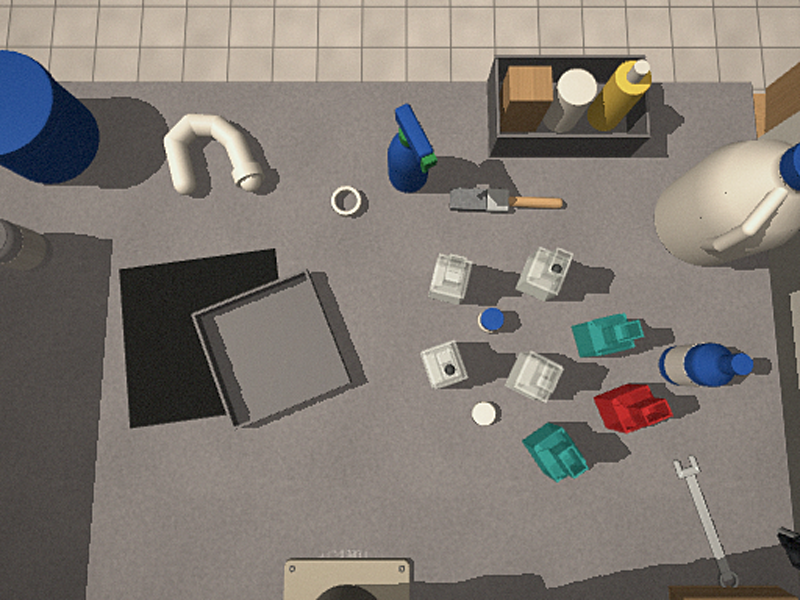

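View pics/side0.png

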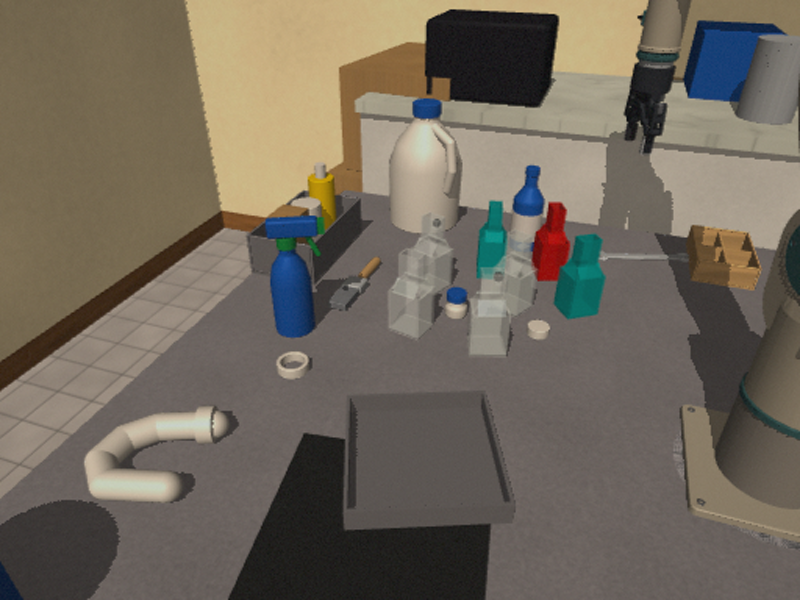

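The top view shows the mat at about (200,340), the rotated tray at (280,350), and clear bottles at (450,278), (545,272), (443,365) and (534,375). Dark balls show at (556,268) and (449,370). Next I'll enlarge the bottles and measure the mat and tray.

```bash
cat > h.py <<'E'
import numpy as np,cv2
from cell import ctrl
def grab(n):
    im=ctrl.get_image(n); im["bgr"]=im["pixels"][:,:,::-1].copy(); return im
def campose(im,s=None):
    if "pose" in im: return np.array(im["pose"])
    T=np.eye(4); T[:3,:3]=rot(s["tool_rot"]); T[:3,3]=s["eef_pos"]; return T@np.array(im["T_tool_cam"])
def rot(r):
    from scipy.spatial.transform import Rotation as R
    return R.from_euler('xyz',r).as_matrix()
def plane(im,uv,z,P=None):
    P=campose(im) if P is None else P
    uv=np.atleast_2d(uv).astype(float)
    d=np.c_[(uv[:,0]-im["cx"])/im["fx"],-(uv[:,1]-im["cy"])/im["fy"],-np.ones(len(uv))]@P[:3,:3].T
    return P[:3,3]+d*((z-P[2,3])/d[:,2])[:,None]
def proj(im,X,P=None):
    P=campose(im) if P is None else P
    c=(np.atleast_2d(X)-P[:3,3])@P[:3,:3]
    return np.c_[im["cx"]-im["fx"]*c[:,0]/c[:,2],im["cy"]+im["fy"]*c[:,1]/c[:,2]]
def crop(bgr,x,y,w,h,k): return cv2.resize(bgr[y:y+h,x:x+w],None,fx=k,fy=k,interpolation=cv2.INTER_CUBIC)
E
python3 - <<'E'
from h import *
t=grab("top"); s=grab("side")
b=t["bgr"]; g=cv2.cvtColor(b,cv2.COLOR_BGR2GRAY)
m=(g<45).astype(np.uint8); m[:, :70]=0; m[:140]=0;m[290:]=0;m[:,250:]=0
c=max(cv2.findContours(m,0,2)[0],key=cv2.contourArea); 
a=cv2.approxPolyDP(c,4,True)[:,0]; print("mat",a.tolist(),plane(t,a,0).round().tolist())
print(g[170:290:8,60:250:6])
A=crop(b,260,145,160,100,5); B=crop(s["bgr"],235,125,160,110,5)
cv2.imwrite("pics/c1.png",A); cv2.imwrite("pics/c2.png",B); cv2.imwrite("pics/c3.png",crop(b,65,145,180,140,4))
E
```

```text
mat [[175, 159], [77, 173], [83, 273], [143, 264], [121, 201], [177, 178]] [[625.0, 139.0, 0.0], [585.0, 411.0, 0.0], [313.0, 376.0, 0.0], [336.0, 216.0, 0.0], [506.0, 285.0, 0.0], [571.0, 132.0, 0.0]]
[[ 73  77 137 134 144  84  13  27  31  40  29  27  40  27  35  40  39  32
   32  31 136 139 141 139 139 142 140 132 133 142 143 138]
 [ 76  79 130  31  33  28  32  34  36  30  38  33  33  33  37  31  29  36
   37  38 131  28  77  93  84 141 132 143 136 139 135 137]
 [ 79  78 138  24  39  31  25  43  29  32  37  31  37  27  34  26  32 143
   45  68 133 129 127 128  79  77 135 144 137 141 137 131]
 [ 83  83 137  38  35  27  30  33  30  39  32  40  30  92  36  61  78 132
  130 127 130 127 126 128  95  85 144 139 141 145 144 140]
 [ 78  77 141  63  35  31  34  33  28  29  28  32  72 145 132 132 131 132
  131 129 130 129 127 130 129  86  78 136 140 142 135 134]
 [ 76  74 140 121  22  35  39  29  33  25  29 149  74  71 133 135 133 131
  132 128 131 130 128 126 125 142  75 142 137 141 141 143]
 [ 69  67 138 151  27  35  35  36  33  42  35  26  39  71 135 133 135 132
  132 131 130 128 125 132 
[... 397 characters left out ...]
0 130 128 130 134  82  59 135 137]
 [ 85 138 132 134  32  27  29  28  29  38  33  34  39  23  29  68 134 132
  129 135 131 127 131 129 133  90  77 146 134 141 136 141]
 [ 77 137 131 136  36  26  36  31  32  35  42  32  34  33 104  70  64 132
  130 136 130 131  64  73 153 135 132 139 139 141 140 137]
 [ 78 134 131 134  34  31  34  27  38  37  33  24  38  94 138  25  70 133
  135  79  81 151 147 141 132 139 141 135 137 140 136 138]
 [ 76 136 128 126 114 140 134 142 138 138 139 138 141 137 133 128 145 140
  144 144 138 131 136 139 137 140 136 128 140 136 142 141]
 [ 71 136 128 129 133 136 134 132 135 142 141 134 141 135 129 139 134 139
  136 143 135 147 141 143 133 136 132 130 137 132 134 137]]
```

View pics/c1.png

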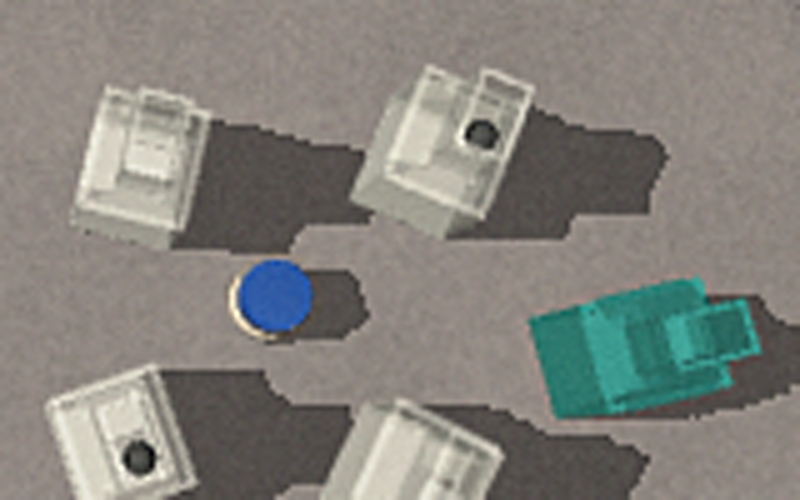

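View pics/c2.png

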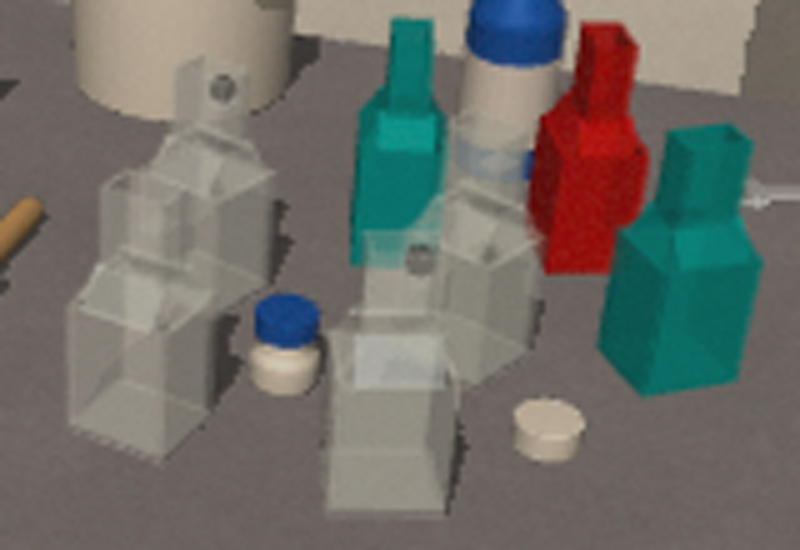

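View pics/c3.png

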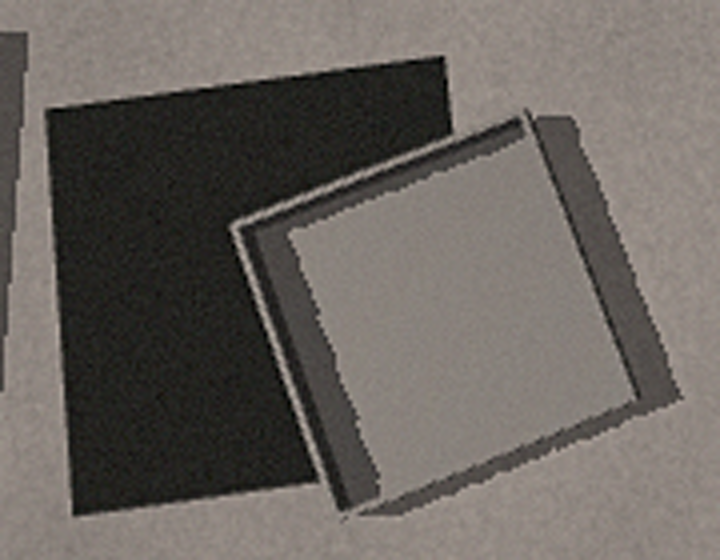

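The crops show balls only in the back-right bottle (482,133 in the crop) and the front-left bottle (140,458). The other two necks are empty. The tray rim corners are clear at (232,226), (525,112), (640,400) and (342,515) in the last crop. I'll move the tray by gripping its right wall.

```bash
cat >> h.py <<'E'
def pose4(c):
    c=np.array(c)[:,:2]; o=c.mean(0)   # corners: far-left, far-right, near-right, near-left
    x=(c[0]+c[1]-c[2]-c[3])/2; y=(c[0]+c[3]-c[1]-c[2])/2
    return o.round(1),np.arctan2(x[1],x[0]).round(3),np.arctan2(-y[0],y[1]).round(3),np.linalg.norm(x).round(),np.linalg.norm(y).round()
def go(x,y,z,yaw=None):
    s=ctrl.read_state(); R=rot(s["tool_rot"]); d=R.T@(np.array([x,y,z])-s["eef_pos"])
    print("tool shift mm",d.round(1),"yaw now",s["tool_rot"].round(3),"turn z deg",None if yaw is None else np.degrees(s["tool_rot"][2]-yaw).round(1))
E
python3 - <<'E'
from h import *
t=grab("top")
c=np.array([(232,226),(525,112),(640,400),(342,515)])/4+[64.625,144.625]
print("tray",pose4(plane(t,c,35)),plane(t,c,35).round())
print("mat",pose4([(585,411),(625,139),(353,104),(313,376)]))
m=np.array([(46,108),(445,57),(74,515)])/4+[64.625,144.625]; print(plane(t,m,0).round(1))
go(480,50,300,0.364)
E
```

```text
tray (array([446.5, 130.4]), np.float64(0.401), np.float64(0.372), np.float64(206.0), np.float64(207.0)) [[503. 267.  35.]
 [580.  74.  35.]
 [388.  -6.  35.]
 [315. 186.  35.]]
mat (array([469. , 257.5]), np.float64(0.128), np.float64(0.146), np.float64(274.0), np.float64(275.0))
[[588.8 414.1   0. ]
 [625.1 137.    0. ]
 [311.7 375.6   0. ]]
tool shift mm [ 468.5 -534.1 -104.1] yaw now [-3.141  0.     0.346] turn z deg -1.0
```

```bash
python3 -m handwheel '[[[0,0,0],[0,0,-0.035],0],[[0,0,0],[0,0,-0.035],0],[[0,0,0],[0,0,-0.035],0],[[0,0,0],[0.026,-0.03,0],0],[[0,0,0],[0.026,-0.03,0],0]]'
for i in 1 2 3; do python3 -m handwheel '[[[0,0,0],[0.026,-0.03,0],0],[[0,0,0],[0.026,-0.03,0],0],[[0,0,0],[0.026,-0.03,0],0],[[0,0,0],[0.026,-0.03,0],0],[[0,0,0],[0.026,-0.03,0],0]]'; done
python3 -m handwheel '[[[0,0,0],[0.026,-0.025,0],0],[[0,0,-2],[0,0,0],0],[[0,0,0],[0,0,0],0]]'
python3 - <<'E'
from h import *
print(ctrl.read_state()["qpos"].round(2)); go(485,35,80,0.385)
s=ctrl.read_state(); w=grab("wrist"); print(w["T_tool_cam"],w["fx"],w["cx"],w["cy"])
cv2.imwrite("pics/w1.png",w["bgr"])
E
```

```text
clock: 0.67
eef_pos: [248.4, -539.9, 303.1]
tool_rot: [3.135, 0.0, 0.341]
force: [1.8, 0.2, -0.6]
width: 85.5
gripper_force: 0.0
clock: 1.08
eef_pos: [320.6, -350.3, 300.9]
tool_rot: [3.141, -0.0, 0.346]
force: [0.1, -1.1, 0.5]
width: 85.3
gripper_force: 0.0
clock: 1.5
eef_pos: [392.1, -165.3, 301.1]
tool_rot: [3.141, -0.0, 0.345]
force: [0.9, -0.6, -0.2]
width: 85.4
gripper_force: 0.0
clock: 1.92
eef_pos: [463.6, 19.9, 301.1]
tool_rot: [3.141, -0.0, 0.346]
force: [0.3, -0.9, 0.9]
width: 85.3
gripper_force: 0.0
clock: 2.17
eef_pos: [479.6, 52.8, 300.6]
tool_rot: [-3.141, 0.0, 0.386]
force: [-0.7, -0.6, -0.3]
width: 85.3
gripper_force: 0.0
[ 0.06  0.28 -0.3   1.81  0.09  1.06 -1.46]
tool shift mm [ -1.7  18.7 220.6] yaw now [-3.141  0.     0.386] turn z deg 0.1
[[-9.13044928e-05  9.47799522e-01  3.18866834e-01  8.32240800e+01]
 [ 9.99999753e-01  3.08771996e-04 -6.31453191e-04  1.28275353e-02]
 [-6.96948182e-04  3.18866698e-01 -9.47799316e-01 -1.77509134e+02]
 [ 0.00000000e+00  0.00000000e+00  0.00000000e+00  1.00000000e+00]] 310.63173553052087 255.57240328116066 187.25627471818405
```

View pics/w1.png

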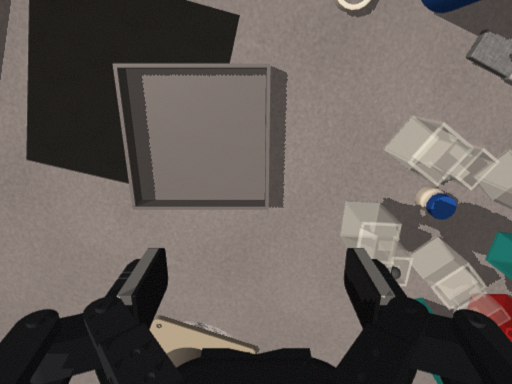

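The wrist view shows the tray rim corners at (115,65), (271,65), (268,208) and (133,208), square to the tool.

Run:
```python
from h import *
s=ctrl.read_state(); w=grab("wrist"); P=campose(w,s)
c=plane(w,[(115,65),(271,65),(268,208),(133,208)],35,P); print(c.round(),pose4(c))
m=plane(w,[(239,15),(27,159)],0,P);print(m.round())
go(*(c[1]+c[2])[:2]/2,80,0.386)
```

```text
[[507. 263.  35.]
 [585.  71.  35.]
 [394.  -5.  35.]
 [316. 188.  35.]] (array([450.5, 129.3]), np.float64(0.373), np.float64(0.381), np.float64(205.0), np.float64(207.0))
[[629. 135.   0.]
 [317. 373.   0.]]
tool shift mm [  3.7  19.  220.6] yaw now [3.141e+00 1.000e-03 3.790e-01] turn z deg -0.4
```

```bash
python3 -m handwheel '[[[0,0,0],[0.002,0.017,0.03],0],[[0,0,0],[0,0,0.04],0],[[0,0,0],[0,0,0.04],0],[[0,0,0],[0,0,0.04],0],[[0,0,0],[0,0,0.04],0]]'
python3 -m handwheel '[[[0,0,0],[0,0,0.04],0],[[0,0,0],[0,0,0.03],0],[[0,0,0],[0,0,0.014],0],[[0,0,0],[0,0,0],0]]'
python3 - <<'E'
from h import *
w=grab("wrist"); cv2.imwrite("pics/w2.png",w["bgr"]); go(488,33,14)
E
```

```text
clock: 2.68
eef_pos: [487.2, 33.0, 109.8]
tool_rot: [3.14, -0.001, 0.376]
force: [0.8, -0.2, -1.0]
width: 85.3
gripper_force: 0.0
clock: 3.02
eef_pos: [484.6, 33.0, 24.0]
tool_rot: [-3.141, 0.007, 0.378]
force: [-0.7, 0.3, -0.3]
width: 85.5
gripper_force: 0.0
tool shift mm [ 1.7  1.2 11.8] yaw now [3.141 0.004 0.378] turn z deg None
```

View pics/w2.png

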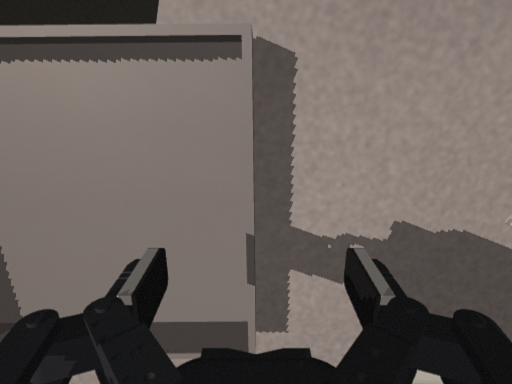

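The right wall runs at column 250, midway between the fingers. I'll lower and grip it.

```bash
python3 -m handwheel '[[[0,0,0],[0,0,0.009],0],[[0,0,0],[0,0,0],1],[[0,0,0],[0,0,0],1],[[0,0,0],[0,0,0],1],[[0,0,0],[0,0,0],1]]'
python3 -m handwheel '[[[0,0,0],[0,0,0],1],[[0,0,0],[0,0,0],1],[[0,0,0],[0,0,0],1],[[0,0,0],[0,0,0],1],[[0,0,0],[0,0,0],1]]'
python3 - <<'E'
from h import *
s=ctrl.read_state();print(s["eef_pos"],s["tool_rot"],s["width"])
tray=np.array([449,130]);ty=.38;mat=np.array([470,255.5]);my=.135
w=rot([0,0,my-ty])[:2,:2]@(s["eef_pos"][:2]-tray)+mat
print(w);go(*w,s["eef_pos"][2],s["tool_rot"][2]+my-ty)
E
```

```text
clock: 3.48
eef_pos: [488.2, 35.3, 18.7]
tool_rot: [3.141, -0.002, 0.38]
force: [-0.3, -0.3, 0.0]
width: 39.0
gripper_force: 0.0
clock: 3.9
eef_pos: [487.5, 35.4, 17.8]
tool_rot: [3.142, -0.0, 0.381]
force: [-0.6, 1.2, 0.0]
width: 0.4
gripper_force: 0.0
[487.52285623  35.39876046  17.83276989] [ 3.14156934e+00 -4.61453579e-05  3.80682532e-01] 0.39178855541836
[484.42633171 154.37984411]
tool shift mm [  41.3 -111.6   -0. ] yaw now [ 3.142 -0.     0.381] turn z deg 14.0
```

Run:
```python
from h import *
w=grab("wrist"); cv2.imwrite("pics/w3.png",w["bgr"]); s=ctrl.read_state(); print(s["width"],s["gripper_force"],s["eef_pos"])
```

```text
-0.21854556558140312 0.0 [487.51093768  35.38513653  17.81915073]
```

View pics/w3.png

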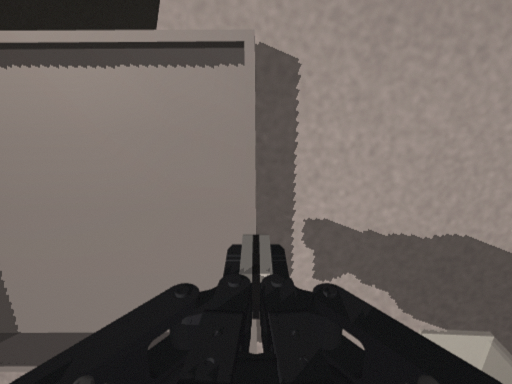

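The fingers read shut at about 0 mm with no grip force, although the wall runs between them at columns 246–256. A small tug will show whether the tray follows.

```bash
python3 -m handwheel '[[[0,0,0],[0,-0.005,0],1],[[0,0,0],[0,-0.005,0],1],[[0,0,0],[0,-0.005,0],1],[[0,0,0],[0,0,0],1]]'
python3 - <<'E'
from h import *
s=ctrl.read_state(); w=grab("wrist"); t=grab("top"); 
a=crop(w["bgr"],130,0,250,384,1.5); b=cv2.resize(crop(t["bgr"],65,130,180,160,2.2),(396,352)); o=np.zeros((576,780,3),np.uint8); o[:,:375]=a[:576]; o[:352,380:776]=b
cv2.imwrite("pics/w4.png",o); print(s["force"],s["eef_pos"])
E
```

```text
clock: 4.28
eef_pos: [481.3, 51.0, 17.8]
tool_rot: [-3.141, 0.0, 0.383]
force: [0.1, -0.2, 0.3]
width: 0.0
gripper_force: 0.0
[ 0.09272611 -0.18236718  0.32968308] [481.29581149  51.03844929  17.80998197]
```

View pics/w4.png

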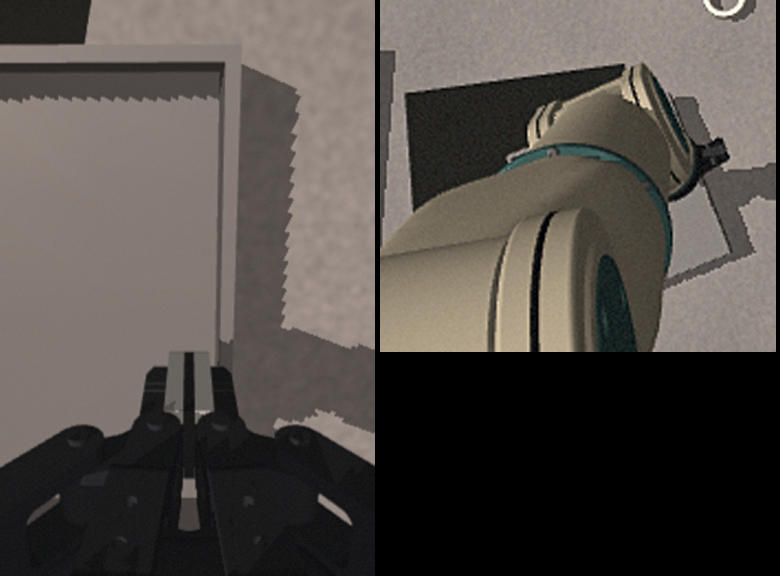

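The tray did not follow: the wall now shows at crop x 240, right of the fingers, with no force. The fingers went through without gripping, so I'll move the tray by pressing on its walls instead. First I'll lift, open, turn 90° and press the open fingers against the left wall from inside.

```bash
python3 -m handwheel '[[[0,0,0],[0,0,-0.03],1],[[0,0,0],[0,0,-0.03],1],[[0,0,-7],[0,0,0],0],[[0,0,-7],[0,0,0],0],[[0,0,-7],[0,0,0],0]]' >/dev/null
python3 -m handwheel '[[[0,0,-7],[0,0,0],0],[[0,0,-7],[0,0,0],0],[[0,0,-7],[0,0,0],0],[[0,0,-7],[0,0,0],0],[[0,0,-7],[0,0,0],0]]'>/dev/null
python3 -m handwheel '[[[0,0,-7],[0,0,0],0],[[0,0,-7],[0,0,0],0],[[0,0,-7],[0,0,0],0],[[0,0,-7],[0,0,0],0],[[0,0,-6],[0,0,0],0]]'
python3 - <<'E'
from h import *
print(ctrl.read_state()["qpos"].round(2)); go(427,186,80,1.951)
E
```

```text
clock: 5.63
eef_pos: [482.0, 48.8, 77.8]
tool_rot: [-3.142, 0.0, 1.957]
force: [0.2, 0.5, -1.1]
width: 85.3
gripper_force: 0.0
[ 0.27  0.66 -0.64  2.07  0.68  0.63 -0.45]
tool shift mm [147.8   0.7  -2.3] yaw now [-3.142  0.     1.957] turn z deg 0.3
```

```bash
python3 -m handwheel '[[[0,0,0],[0.037,0,0],0],[[0,0,0],[0.037,0,0],0],[[0,0,0],[0.037,0,0],0],[[0,0,0],[0.037,0,0],0],[[0,0,0],[0,0,0],0]]'
python3 -m handwheel '[[[0,0,0],[0,0,0.038],0],[[0,0,0],[0,0,0.03],0],[[0,0,0],[0,0,0.006],0],[[0,0,0],[0,0,0],0]]'
python3 - <<'E'
from h import *
s=ctrl.read_state(); w=grab("wrist"); cv2.imwrite("pics/w5.png",w["bgr"]); print(s["force"],s["eef_pos"])
E
```

```text
clock: 6.05
eef_pos: [424.4, 195.7, 78.8]
tool_rot: [3.138, -0.006, 1.963]
force: [0.7, 0.8, -0.3]
width: 85.3
gripper_force: 0.0
clock: 6.38
eef_pos: [425.7, 185.7, 2.5]
tool_rot: [-3.138, 0.001, 1.952]
force: [0.1, 0.1, 0.7]
width: 85.4
gripper_force: 0.0
[0.07346448 0.14219429 0.68094929] [425.66804807 185.74366748   2.49660144]
```

View pics/w5.png

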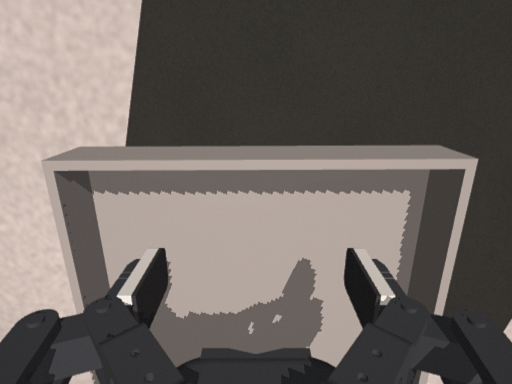

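The fingers are inside the tray and the left wall is ahead, square at rows 150–165. I'll press forward to test contact.

```bash
python3 -m handwheel '[[[0,0,0],[0.012,0,0],0],[[0,0,0],[0.012,0,0],0],[[0,0,0],[0.012,0,0],0],[[0,0,0],[0.012,0,0],0],[[0,0,0],[0,0,0],0]]'
python3 - <<'E'
from h import *
def wallrow():
    w=grab("wrist")["bgr"]; g=cv2.cvtColor(w,6)[:, 230:280].mean(1); return g[60:230].round(0).astype(int)
print(wallrow())
E
```

```text
clock: 6.85
eef_pos: [409.6, 234.8, 5.8]
tool_rot: [3.137, -0.003, 1.954]
force: [0.8, 0.6, 0.4]
width: 85.5
gripper_force: 0.0
[ 65  65  65  66  66  66  66  66  66  66  66  66  66  66  66  66  66  66
  66  66  66  66  66  66  65  66  67  67  67  66  66  66  66  66  66  67
  66  66  66  66  66  66  66  66  66  66  67  67  66  67  66  66  66  66
  66  66  66  67  67  67  66  66  66  66  66  65  65  65  66  66  66  65
  66  66  66  66  66  66  66  66  66  66  66  66  66  66  66  66  66  66
  66  66  66  66  66  65  66  66  66  66  66  66  66  66  66  66  66  66
  66  66  67  66  66  66  67  67  67  67  67  67  67  67  66  66  67  67
  67  67  67  67  67  67  67  67  68  68  68  67  68  68  68  68  68  67
  68  68  68  68  68  68  68  68  68  68  68  68  68  68  68  68  68  66
  68 100 151 159 158 158 158 158]
```

Run:
```python
from h import *
w=grab("wrist")["bgr"];t=grab("top")["bgr"];s=grab("side")["bgr"]
o=np.zeros((600,800,3),np.uint8); o[:300,:400]=cv2.resize(w,(400,300)); o[:300,400:]=cv2.resize(crop(t,65,130,200,150,1),(400,300)); o[300:,:]=cv2.resize(crop(s,130,220,240,90,1),(800,300))
cv2.imwrite("pics/w6.png",o)
```

```text
(no output)
```

View pics/w6.png

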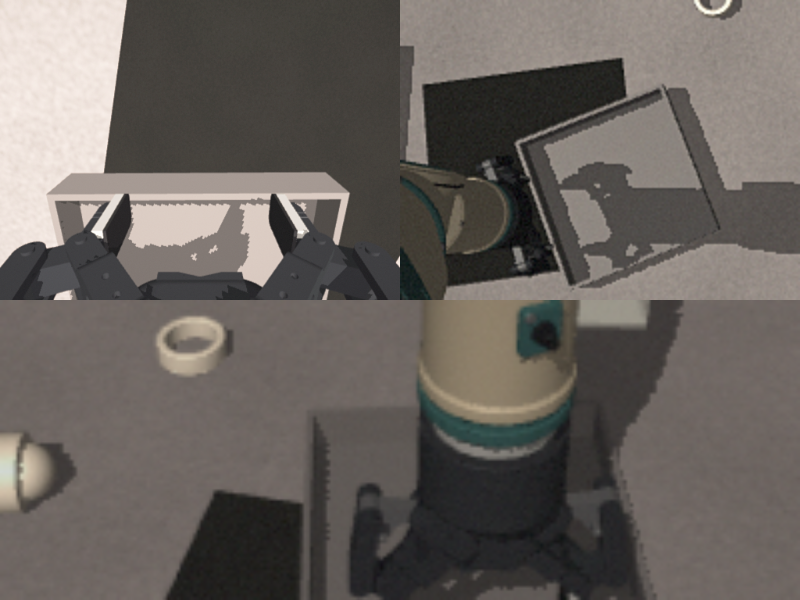

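Run:
```python
from h import *
s=ctrl.read_state(); w=grab("wrist"); P=campose(w,s); print(s["eef_pos"],s["force"])
q=plane(w,[(90,221),(420,221),(64,247),(446,247)],35,P); print(q.round())
for p in (q[0],q[1]): print((rot(s["tool_rot"]).T@(p-s["eef_pos"])).round(1))
# pads: front tip corners in tool frame
d=plane(w,[(165,249),(348,249)],15,P); print([(rot(s["tool_rot"]).T@(p-s["eef_pos"])).round(1) for p in d])
print(proj(w,[s["eef_pos"]],P))
```

```text
[409.99801301 230.20011018   4.50329785] [-0.14371383  0.47172975  0.79714673]
[[326. 212.  35.]
 [485. 275.  35.]
 [316. 192.  35.]
 [506. 267.  35.]]
[ 14.2 -84.8 -30.6]
[ 14.   86.4 -30.4]
[array([-13.8, -54. , -10.5]), array([-13.9,  57.3, -10.4])]
[[253.88758154 220.95211634]]
```

Run:
```python
from h import *
w=grab("wrist"); T=np.array(w["T_tool_cam"])
for h in (0,10,20,30,40): print(h,proj(w,[(11,0,-h),(-11,0,-h),(11,43,-h),(-11,43,-h),(-11,-43,-h)],T).round().tolist())
```

```text
0 [[254.0, 205.0], [254.0, 237.0], [324.0, 205.0], [321.0, 237.0], [186.0, 237.0]]
10 [[254.0, 211.0], [254.0, 244.0], [327.0, 211.0], [325.0, 244.0], [183.0, 245.0]]
20 [[254.0, 218.0], [254.0, 253.0], [331.0, 218.0], [328.0, 253.0], [179.0, 253.0]]
30 [[254.0, 226.0], [254.0, 263.0], [336.0, 226.0], [332.0, 263.0], [175.0, 263.0]]
40 [[254.0, 235.0], [254.0, 273.0], [341.0, 235.0], [337.0, 273.0], [170.0, 273.0]]
```

Run:
```python
from h import *
t=grab("side")
for z in (170,195,215,235,255): print(z,(proj(t,[(220,-611,z)])*800/512).round().tolist())
cv2.imwrite("pics/s0c.png",cv2.resize(crop(cv2.imread("side0.png"),385,40,70,70,8),(560,560)))
```

```text
170 [[629.0, 180.0]]
195 [[631.0, 169.0]]
215 [[633.0, 159.0]]
235 [[635.0, 150.0]]
255 [[638.0, 141.0]]
```

View pics/s0c.png

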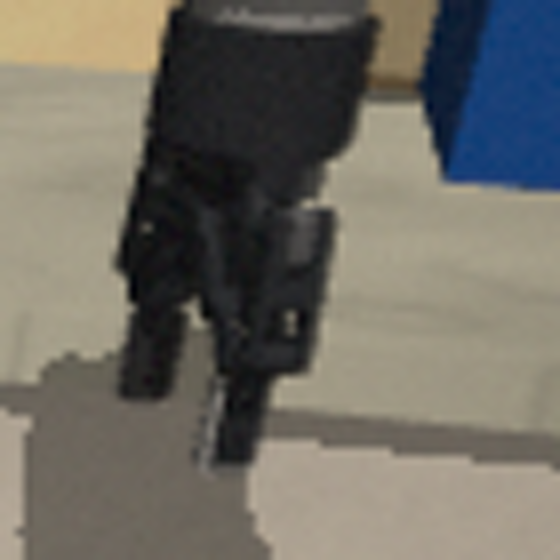

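The start view puts the open tips about 35 mm above where the stated TCP implies, and the wrist view agrees: shut tips sit about 38 mm behind the reported TCP. So the earlier grip closed above the rim. I'll now grip the far wall with the TCP correspondingly lower.

```bash
python3 -m handwheel '[[[0,0,0],[-0.02,0.02,-0.02],0],[[0,0,0],[-0.03,0.027,0],0],[[0,0,0],[-0.03,0.027,0],0],[[0,0,0],[-0.027,0.027,0],0],[[0,0,0],[0,0,0],0]]'
python3 - <<'E'
from h import *
s=ctrl.read_state(); w=grab("wrist"); P=campose(w,s); print(s["eef_pos"],s["tool_rot"])
g=cv2.GaussianBlur(cv2.cvtColor(w["bgr"],6),(3,3),0)
for r in (100,140,170,200,225): print(r,g[r,200:310:2].tolist())
E
```

```text
clock: 7.62
eef_pos: [551.1, 162.8, 23.5]
tool_rot: [3.137, 0.004, 1.939]
force: [0.6, 0.7, 0.1]
width: 85.3
gripper_force: 0.0
[551.10385085 162.7848503   23.52994244] [3.13656841 0.00434753 1.93945227]
100 [161, 161, 161, 161, 161, 161, 161, 162, 161, 161, 161, 161, 162, 162, 136, 97, 95, 96, 95, 95, 96, 136, 162, 161, 161, 162, 91, 45, 47, 47, 46, 47, 46, 47, 47, 46, 46, 47, 46, 47, 48, 47, 47, 47, 47, 48, 48, 48, 48, 48, 48, 47, 48, 48, 49]
140 [158, 159, 159, 159, 159, 159, 159, 159, 158, 159, 159, 159, 159, 159, 157, 136, 96, 94, 94, 94, 94, 102, 150, 159, 159, 160, 128, 53, 49, 48, 47, 47, 47, 48, 49, 48, 48, 47, 47, 48, 46, 46, 46, 49, 48, 48, 46, 47, 47, 48, 47, 48, 48, 47, 46]
170 [158, 158, 157, 158, 158, 157, 158, 158, 158, 158, 157, 158, 158, 158, 158, 158, 144, 95, 93, 93, 93, 93, 127, 158, 158, 158, 148, 71, 47, 46, 47, 48, 47, 47, 48, 47, 47, 48, 48, 48, 48, 48, 48, 48, 47, 48, 49, 48, 48, 48, 48, 48, 46, 46, 48]
200 [156, 156, 156, 156, 156, 156, 156, 156, 156, 156, 156, 156, 156, 156, 156, 156, 149, 109, 91, 91, 92, 91, 104, 151, 156, 156, 157, 90, 47, 48, 48, 47, 48, 47, 48, 47, 47, 47, 47, 47, 46, 46, 47, 47, 47, 46, 47, 46, 45, 46, 46, 47, 47, 46, 46]
225 [156, 156, 156, 156, 156, 156, 156, 156, 156, 156, 156, 156, 156, 156, 156, 156, 152, 105, 91, 91, 91, 91, 92, 139, 157, 156, 157, 115, 50, 46, 47, 48, 48, 47, 48, 47, 47, 49, 48, 46, 47, 46, 46, 45, 45, 45, 46, 47, 46, 46, 47, 47, 46, 46, 46]
```

```bash
python3 -m handwheel '[[[0,0,0],[0,-0.002,0.024],0],[[0,0,0],[0,0,0.02],0],[[0,0,0],[0,0,0.005],0],[[0,0,0],[0,0,0],0],[[0,0,0],[0,0,0],1]]'
for i in 1 2; do python3 -m handwheel '[[[0,0,0],[0,0,0],1],[[0,0,0],[0,0,0],1],[[0,0,0],[0,0,0],1],[[0,0,0],[0,0,0],1],[[0,0,0],[0,0,0],1]]'; done
python3 - <<'E'
from h import *
s=ctrl.read_state(); P=s["eef_pos"][:2]; print(P,s["tool_rot"])
x=rot([0,0,.38])[:2,:2]; print("tray c if mid", P-102.5*x[:,0], (x.T@(P-[449,130])).round(1))
E
```

```text
clock: 8.08
eef_pos: [540.2, 169.3, -24.9]
tool_rot: [-3.141, -0.0, 1.953]
force: [-0.1, 0.0, -0.3]
width: 75.6
gripper_force: 0.0
clock: 8.5
eef_pos: [541.1, 168.7, -24.7]
tool_rot: [3.141, 0.0, 1.951]
force: [0.5, -0.9, 3.8]
width: 12.6
gripper_force: 3.8
clock: 8.92
eef_pos: [541.8, 169.1, -24.5]
tool_rot: [3.14, 0.0, 1.952]
force: [1.7, 0.2, 5.2]
width: 3.6
gripper_force: 59.7
[541.76762201 169.1214026 ] [3.13957665e+00 1.27444755e-04 1.95185538e+00]
tray c if mid [446.57949687 131.10205448] [100.7   1.9]
```

```bash
python3 -m handwheel '[[[0,0,0],[0,0,-0.002],1],[[0,0,0],[0.0105,0.0082,0],1],[[0,0,0],[0.0105,0.0082,0],1],[[0,0,0],[0.0105,0.0082,0],1],[[0,0,0],[0.0105,0.0082,0],1]]'
python3 -m handwheel '[[[0,0,0],[0.0105,0.0082,0],1],[[0,0,0],[0.0105,0.0082,0],1],[[0,0,0],[0.0105,0.0082,0],1],[[0,0,0],[0.0105,0.0082,0],1],[[0,0,0],[0,0,0],1]]'
python3 -m handwheel '[[[0,0,3.5],[0,0,0],1],[[0,0,3.5],[0,0,0],1],[[0,0,3.5],[0,0,0],1],[[0,0,3.5],[0,0,0],1],[[0,0,0],[0,0,0],1]]'
python3 - <<'E'
from h import *
go(571.3,271.2,-26.5,1.707)
t=grab("top"); g=cv2.GaussianBlur(cv2.cvtColor(t["bgr"],6),(3,3),0)
for r in range(176,262,14): print(r,g[r,70:120].tolist())
E
```

```text
clock: 9.33
eef_pos: [555.5, 222.2, -23.5]
tool_rot: [-3.141, -0.001, 1.953]
force: [-0.2, -0.2, -3.8]
width: 3.6
gripper_force: 58.7
clock: 9.75
eef_pos: [570.9, 276.8, -22.8]
tool_rot: [3.138, -0.004, 1.954]
force: [1.2, 1.7, -2.2]
width: 3.7
gripper_force: 58.8
clock: 10.17
eef_pos: [570.2, 271.2, -23.2]
tool_rot: [-3.141, 0.0, 1.705]
force: [0.1, 0.1, -3.7]
width: 3.9
gripper_force: 58.7
tool shift mm [-0.1  1.   3.3] yaw now [-3.141  0.     1.705] turn z deg -0.1
176 [148, 147, 147, 148, 148, 147, 146, 146, 147, 146, 146, 146, 146, 147, 147, 148, 148, 146, 146, 146, 146, 145, 145, 147, 147, 145, 144, 144, 145, 145, 146, 147, 132, 97, 71, 82, 130, 177, 188, 168, 147, 141, 142, 142, 143, 143, 144, 145, 120, 60]
190 [143, 142, 141, 142, 142, 142, 141, 140, 140, 140, 139, 139, 140, 139, 139, 139, 138, 138, 138, 139, 138, 138, 138, 137, 137, 136, 136, 136, 137, 136, 135, 134, 134, 134, 133, 133, 133, 134, 130, 106, 75, 81, 125, 164, 177, 163, 139, 128, 128, 129]
204 [132, 132, 132, 131, 130, 129, 129, 128, 128, 128, 128, 128, 128, 127, 127, 127, 126, 124, 124, 124, 124, 124, 123, 123
[... 317 characters left out ...]
93, 93, 92, 93, 94, 92, 90, 90, 89, 88, 88, 88]
232 [97, 98, 98, 96, 94, 94, 94, 92, 91, 90, 89, 87, 87, 89, 87, 86, 86, 86, 84, 83, 83, 82, 83, 83, 83, 81, 79, 80, 81, 80, 80, 79, 79, 79, 78, 77, 77, 76, 75, 76, 76, 74, 73, 72, 71, 70, 69, 66, 66, 68]
246 [79, 78, 78, 77, 76, 75, 74, 74, 74, 74, 73, 72, 72, 71, 70, 68, 66, 65, 66, 70, 72, 73, 76, 79, 81, 82, 80, 79, 81, 81, 81, 81, 81, 81, 82, 82, 81, 79, 79, 79, 83, 100, 119, 130, 137, 138, 136, 136, 134, 132]
260 [79, 79, 80, 81, 80, 79, 80, 81, 81, 81, 80, 80, 79, 78, 79, 84, 92, 95, 102, 118, 128, 130, 126, 120, 117, 116, 116, 116, 116, 116, 115, 116, 117, 117, 116, 115, 115, 115, 115, 115, 116, 116, 116, 118, 116, 110, 103, 97, 92, 87]
```

```bash
python3 -m handwheel '[[[0,0,0],[0,0,0.002],1],[[0,0,0],[0,0,0],0],[[0,0,0],[0,0,0],0],[[0,0,0],[0,0,0],0],[[0,0,0],[0,0,-0.01],0]]'
python3 -m handwheel '[[[0,0,0],[0,0,-0.04],0],[[0,0,0],[0,0,-0.04],0],[[0,0,0],[0,0,-0.04],0],[[0,0,0],[0,0,-0.04],0],[[0,0,0],[0,0,-0.04],0]]' >/dev/null
for i in 1 2 3; do python3 -m handwheel '[[[0,0,6],[-0.036,0,0],0],[[0,0,6],[-0.036,0,0],0],[[0,0,6],[-0.036,0,0],0],[[0,0,6],[-0.036,0,0],0],[[0,0,6],[-0.036,0,0],0]]'; done
python3 - <<'E'
from h import *
print(ctrl.read_state()["qpos"].round(2));t=grab("top"); cv2.imwrite("pics/t2.png",cv2.resize(crop(t["bgr"],65,145,200,150,1),(800,600),interpolation=cv2.INTER_CUBIC))
E
```

```text
clock: 10.63
eef_pos: [569.3, 270.1, -16.4]
tool_rot: [-3.139, 0.001, 1.708]
force: [-0.1, 0.0, 0.6]
width: 51.7
gripper_force: 0.0
clock: 11.47
eef_pos: [557.7, 91.6, 185.7]
tool_rot: [3.14, -0.001, 1.178]
force: [-0.6, 0.2, -0.4]
width: 85.5
gripper_force: 0.0
clock: 11.88
eef_pos: [456.8, -55.4, 185.6]
tool_rot: [3.14, -0.001, 0.654]
force: [1.2, 0.0, -0.8]
width: 85.7
gripper_force: 0.0
clock: 12.3
eef_pos: [296.0, -132.0, 185.4]
tool_rot: [3.141, -0.001, 0.131]
force: [-0.4, -1.4, -0.1]
width: 85.4
gripper_force: 0.0
[ 0.58  0.2  -0.29  2.34  0.1   0.61 -1.23]
```

View pics/t2.png

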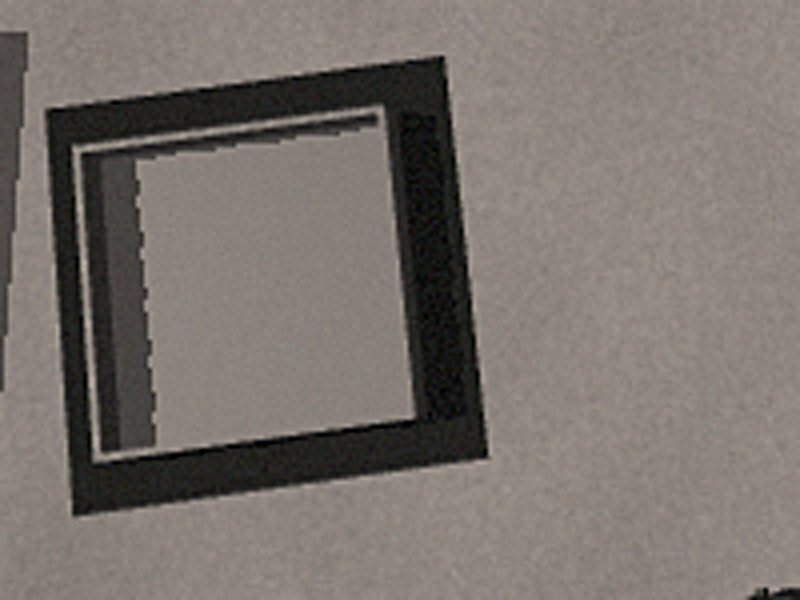

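The tray now sits on the mat: rim corners at (73,147), (385,105), (416,418) and (95,464), mat corners at (46,108), (445,57), (488,459) and (74,515). I'll check the numbers and measure the two bottles with balls.

Run:
```python
from h import *
t=grab("top")
f=lambda a,z: plane(t,np.array(a)/4+[64.625,144.625],z)
print("tray",pose4(f([(72,146),(386,104),(417,418),(95,465)],35)));print("mat",pose4(f([(46,108),(445,57),(488,459),(74,515)],0)))
b=cv2.imread("top0.png"); g=cv2.cvtColor(b,6)
L=cv2.createLineSegmentDetector()
for n,(u,v) in dict(B=(356,171),A=(287,236)).items():
    m=(g[v-6:v+7,u-6:u+7]<60).astype(np.uint8); k=cv2.moments(m,True); c=(u-6+k["m10"]/k["m00"],v-6+k["m01"]/k["m00"])
    print(n,"ball",k["m00"],plane(t,c,144).round(1))
    x0,y0=u-35,v-32; l=L.detect(cv2.cvtColor(crop(b,x0,y0,62,62,4),6))[0][:,0]/4
    p=plane(t,l[:,:2]+[x0,y0],100); q=plane(t,l[:,2:]+[x0,y0],100); d=(q-p)[:,:2]; ln=np.hypot(*d.T); o=ln>18
    for P,Q,D,w in zip(l[o,:2],l[o,2:],d[o],ln[o]):
        y=(np.arctan2(D[1],D[0])+np.pi/4)%(np.pi/2)-np.pi/4; print((P+[x0,y0]).round(1),(Q+[x0,y0]).round(1),round(y,2),w.round())
```

```text
tray (array([466.3, 258.1]), np.float64(0.136), np.float64(0.14), np.float64(211.0), np.float64(211.0))
mat (array([468.5, 256.5]), np.float64(0.137), np.float64(0.131), np.float64(279.0), np.float64(279.0))
B ball 10.0 [[ 563.9 -326.   144. ]]
[352.4 172.4] [355.4 165.4] -0.43 20.0
[356.9 188.8] [367.  162.8] -0.4 72.0
[333.2 176.1] [329.3 185.1] -0.43 25.0
[336.6 180.4] [356.9 189.2] -0.42 55.0
[357.3 159.8] [365.8 163.4] -0.42 23.0
[363.7 167.2] [360.1 176.3] -0.41 25.0
[322.4 173.9] [329.6 173.8] 0.02 18.0
[321.1 198.8] [329.6 198.8] 0.01 21.0
[366.7 161.9] [356.7 157.9] -0.4 27.0
[334.  189.8] [321.2 189.8] -0.01 32.0
[372.4 192.8] [349.  192.8] 0.0 58.0
[353.6 161.2] [346.1 157.7] -0.44 21.0
[344.5 159.1] [337.1 176.9] -0.42 50.0
[359.5 177.6] [356.2 186.1] -0.4 23.0
A ball 13.0 [[ 411.3 -162.5  144. ]]
[299.6 241.6] [291.7 219.3] 0.33 57.0
[280.3 248.5] [295.5 243.6] 0.31 39.0
[293.3 233.6] [288.8 221.1] 0.33 32.0
[292.8 218.8] [312.5 218.8] 0.0 48.0
[295.9 241. ] [293.3 233.7] 0.34 19.0
[301.5 248.8] [280.6 248.9] 0.0 51.0
[290.4 217.4] [270.2 224.5] 0.34 53.0
[281.6 234.3] [284.5 242.2] 0.33 20.0
[290.  219.8] [297.2 240.2] 0.33 52.0
[269.  226.1] [272.9 236.2] 0.36 26.0
[283.  243.1] [277.3 226.2] 0.32 43.0
[289.4 243.6] [282.4 246.1] 0.34 18.0
```

Tray and mat agree within about 3 mm and 0.01 rad. Bottle yaws are −0.42 for B (back-right) and 0.335 for A (front-left).

Run:
```python
from h import *
t=grab("top")
for n,o,y in(("B",(572,-329.7),-.42),("A",(419.8,-159.5),.335)):
    R=rot([0,0,y]); c=[(20,13,155),(20,-13,155),(-20,-13,155),(-20,13,155)]; d=[(sx*32,sy*28,85) for sx,sy in((1,1),(1,-1),(-1,-1),(-1,1))]
    for k in (c,d): print(n,proj(t,np.array(k,float)@R.T+[*o,0]).round(1).tolist())
go(419.8,-159.5,185,.335)
```

```text
B [[356.7, 157.0], [367.0, 161.4], [360.7, 176.6], [350.4, 172.2]]
B [[345.4, 156.5], [365.7, 165.2], [356.4, 187.9], [336.0, 179.0]]
A [[279.1, 225.5], [289.7, 221.7], [295.7, 238.3], [285.0, 242.1]]
A [[270.0, 223.8], [291.1, 216.4], [299.9, 240.8], [278.6, 248.3]]
tool shift mm [120.3  44.3   0.3] yaw now [3.141e+00 1.000e-03 1.340e-01] turn z deg -11.5
```

```bash
python3 -m handwheel '[[[0,0,0],[0.03,0.011,0],0],[[0,0,0],[0.03,0.011,0],0],[[0,0,0],[0.03,0.011,0],0],[[0,0,0],[0.03,0.011,0],0],[[0,0,-5.7],[0,0,0],0]]'
python3 -m handwheel '[[[0,0,-5.8],[0,0,0],0],[[0,0,0],[0,0,0.03],0],[[0,0,0],[0,0,0],0]]'
python3 - <<'E'
from h import *
go(419.8,-159.5,72,.335)
E
```

```text
clock: 12.87
eef_pos: [431.3, -158.9, 185.8]
tool_rot: [3.139, -0.01, 0.24]
force: [0.5, -0.4, 1.1]
width: 85.1
gripper_force: 0.0
clock: 13.12
eef_pos: [421.3, -157.3, 152.4]
tool_rot: [-3.138, 0.003, 0.339]
force: [-1.5, 0.3, 0.3]
width: 85.4
gripper_force: 0.0
tool shift mm [-2.   1.9 80.4] yaw now [-3.138e+00  3.000e-03  3.390e-01] turn z deg 0.3
```

```bash
python3 -m handwheel '[[[0,0,0],[-0.002,0.002,0.03],0],[[0,0,0],[0,0,0.03],0],[[0,0,0],[0,0,0.02],0],[[0,0,0],[0,0,0],0],[[0,0,0],[0,0,0],0]]'
for i in 1 2; do python3 -m handwheel '[[[0,0,0],[0,0,0],1],[[0,0,0],[0,0,0],1],[[0,0,0],[0,0,0],1],[[0,0,0],[0,0,0],1],[[0,0,0],[0,0,0],1]]'; done
```

```text
clock: 13.53
eef_pos: [421.1, -160.5, 75.0]
tool_rot: [-3.141, 0.001, 0.338]
force: [-0.0, 0.6, 0.2]
width: 85.2
gripper_force: 0.0
clock: 13.95
eef_pos: [421.2, -161.2, 75.5]
tool_rot: [3.141, -0.001, 0.337]
force: [-1.8, 2.4, -0.2]
width: 25.8
gripper_force: 27.7
clock: 14.37
eef_pos: [421.1, -161.2, 75.4]
tool_rot: [3.141, -0.001, 0.337]
force: [0.2, 0.6, 6.3]
width: 25.1
gripper_force: 62.5
```

Gripped the 26 mm neck. Next I lift it and move it out to mid reach.

```bash
python3 -m handwheel '[[[0,0,0],[0,0,-0.02],1],[[0,0,0],[0,0,-0.03],1],[[0,0,0],[0,0,-0.035],1],[[0,0,0],[0,0,-0.035],1],[[0,0,0],[0,0,-0.035],1]]'
python3 -m handwheel '[[[0,0,0],[0,0,-0.035],1],[[0,0,0],[0.025,-0.01,0],1],[[0,0,0],[0.025,-0.01,0],1],[[0,0,0],[0.025,-0.01,0],1],[[0,0,0],[0.025,-0.01,0],1]]'
python3 - <<'E'
from h import *
s=ctrl.read_state();print(s["qpos"].round(2),s["eef_pos"],s["force"])
E
```

```text
clock: 14.78
eef_pos: [420.0, -160.8, 231.2]
tool_rot: [-3.141, 0.001, 0.337]
force: [0.0, -1.5, -1.5]
width: 25.2
gripper_force: 61.4
clock: 15.2
eef_pos: [502.3, -89.7, 264.9]
tool_rot: [3.141, 0.0, 0.336]
force: [0.4, -0.1, -1.1]
width: 25.3
gripper_force: 61.4
[ 0.4   0.37 -0.39  1.8   0.16  1.   -1.29] [502.2560301  -89.73613598 264.90660105] [ 0.36079552 -0.09566107 -1.08557736]
```

```bash
python3 -m handwheel '[[[0,0,0],[-0.02,0,-0.02],1],[[0,0,0],[-0.02,0,0],1],[[0,-6,0],[0,0,0],1],[[0,-6.5,0],[0,0,0],1],[[0,-6.5,0],[0,0,0],1]]'
python3 -m handwheel '[[[0,-6.5,0],[0,0,0],1],[[0,-6.5,0],[0,0,0],1],[[0,0,0],[0,0,0],1],[[0,0,0],[0,0,0],1],[[0,0,0],[0,0,0],1]]'
python3 -m handwheel '[[[0,0,0],[0,0,0],1],[[0,0,0],[0,0,0],1],[[0,0,0],[0,0,0],1],[[0,0,0],[0,0,0],1],[[0,0,0],[0,0,0],1]]'
for i in 1 2; do python3 -m handwheel '[[[0,6.5,0],[0,0,0],1],[[0,6.5,0],[0,0,0],1],[[0,6.5,0],[0,0,0],1],[[0,6.5,0],[0,0,0],1],[[0,6.5,0],[0,0,0],1]]'; done
for i in 1 2; do python3 -m handwheel '[[[0,0,0],[0,0,0],1],[[0,0,0],[0,0,0],1],[[0,0,0],[0,0,0],1],[[0,0,0],[0,0,0],1],[[0,0,0],[0,0,0],1]]'; done
```

```text
clock: 15.62
eef_pos: [463.6, -104.6, 286.1]
tool_rot: [3.139, 0.336, 0.334]
force: [1.6, 0.0, -1.1]
width: 25.4
gripper_force: 61.7
clock: 16.03
eef_pos: [463.8, -103.7, 284.6]
tool_rot: [-3.142, 0.558, 0.337]
force: [-0.4, -0.6, -1.4]
width: 25.4
gripper_force: 62.4
clock: 16.45
eef_pos: [464.0, -103.8, 285.6]
tool_rot: [3.141, 0.557, 0.336]
force: [-0.7, 0.7, -1.3]
width: 25.4
gripper_force: 62.4
clock: 16.87
eef_pos: [464.5, -103.6, 285.9]
tool_rot: [3.139, -0.015, 0.337]
force: [-0.9, 0.2, -1.3]
width: 25.5
gripper_force: 62.6
clock: 17.28
eef_pos: [462.6, -98.4, 284.4]
tool_rot: [-3.128, -0.484, 0.34]
force: [-0.0, 1.5, -1.2]
width: 25.3
gripper_force: 62.5
clock: 17.7
eef_pos: [465.6, -96.8, 284.8]
tool_rot: [-3.126, -0.483, 0.344]
force: [0.4, -1.2, -0.3]
width: 25.3
gripper_force: 62.5
clock: 18.12
eef_pos: [464.5, -97.6, 284.3]
tool_rot: [-3.125, -0.482, 0.341]
force: [0.3, -0.8, -0.9]
width: 25.3
gripper_force: 62.5
```

The second tilt reached only 0.48 rad, so I'll check the joints and extend it.

```bash
python3 -c "
from h import *
print(ctrl.read_state()['qpos'].round(2))"
python3 -m handwheel '[[[0,0,0],[0.02,0,0.012],1],[[0,4,0],[0.02,0,0.012],1],[[0,3,0],[0,0,0],1],[[0,0,0],[0,0,0],1],[[0,0,0],[0,0,0],1]]'
python3 -m handwheel '[[[0,0,0],[0,0,0],1],[[0,0,0],[0,0,0],1],[[0,0,0],[0,0,0],1],[[0,0,0],[0,0,0],1],[[0,0,0],[0,0,0],1]]'
python3 -c "
from h import *
print(ctrl.read_state()['qpos'].round(2))"
```

```text
[ 0.94  0.14 -0.59  2.21 -0.52  0.5  -0.43]
clock: 18.53
eef_pos: [507.1, -82.8, 280.8]
tool_rot: [-3.121, -0.603, 0.333]
force: [-0.4, 0.4, -1.0]
width: 25.5
gripper_force: 62.5
clock: 18.95
eef_pos: [508.5, -81.4, 281.9]
tool_rot: [-3.125, -0.605, 0.34]
force: [0.7, -0.9, -1.4]
width: 25.5
gripper_force: 62.5
[ 1.04  0.22 -0.75  2.25 -0.74  0.34 -0.24]
```

```bash
python3 -m handwheel '[[[0,-6.9,0],[0,0,0],1],[[0,-6.9,0],[0,0,0],1],[[0,-6.9,0],[0,0,0],1],[[0,-6.9,0],[0,0,0],1],[[0,-6.9,0],[0,0,0],1]]'
python3 -m handwheel '[[[0,0,0],[0,0,0],1],[[0,0,0],[0,0,0],1],[[0,0,0],[0,0,0],1]]'
cat >> h.py <<'E'
def ballcheck():
    s=ctrl.read_state(); t=grab("side"); g=cv2.cvtColor(t["bgr"],6); R=rot(s["tool_rot"])
    print(s["qpos"].round(2),s["tool_rot"].round(3),s["eef_pos"].round(1))
    for h in (144,118,90,60,30,13,0):
        u,v=proj(t,[s["eef_pos"]+R@np.array([0,0,75.4-h])])[0].round().astype(int); print(h,(u,v),g[v,u-12:u+13].tolist())
    return t
E
python3 -c "
from h import *
t=ballcheck(); cv2.imwrite('side_A.png',t['bgr'])"
```

```text
clock: 19.37
eef_pos: [509.9, -75.1, 281.6]
tool_rot: [-3.112, -0.142, 0.357]
force: [0.8, 0.7, -1.7]
width: 25.3
gripper_force: 62.4
clock: 19.62
eef_pos: [509.4, -72.8, 279.8]
tool_rot: [-3.106, -0.147, 0.36]
force: [-0.0, 0.4, -0.9]
width: 25.3
gripper_force: 62.5
[ 0.42  0.29 -0.33  1.87 -0.    0.87 -1.1 ] [-3.106 -0.147  0.36 ] [509.4 -72.8 279.8]
144 (np.int64(280), np.int64(106)) [191, 183, 146, 163, 172, 164, 138, 103, 40, 29, 14, 16, 23, 24, 32, 31, 33, 31, 33, 23, 53, 120, 160, 133, 85]
118 (np.int64(277), np.int64(118)) [171, 168, 158, 140, 161, 165, 166, 149, 119, 126, 115, 38, 38, 46, 50, 29, 41, 54, 96, 148, 143, 151, 151, 117, 95]
90 (np.int64(275), np.int64(130)) [161, 168, 170, 177, 184, 183, 185, 185, 184, 183, 184, 182, 183, 184, 183, 182, 180, 176, 174, 170, 171, 177, 178, 167, 143]
60 (np.int64(273), np.int64(142)) [167, 164, 167, 167, 167, 170, 170, 168, 166, 159, 157, 157, 157, 159, 160, 161, 153, 154, 150, 145, 147, 152, 149, 136, 137]
30 (np.int64(271), np.int64(154)) [154, 152, 155, 154, 155, 156, 155, 158, 164, 163, 155, 155, 159, 161, 163, 161, 162, 157, 151, 149, 143, 141, 132, 133, 137]
13 (np.int64(269), np.int64(160)) [143, 158, 149, 149, 156, 159, 161, 158, 158, 158, 132, 109, 110, 110, 109, 112, 128, 164, 168, 169, 169, 160, 161, 149, 148]
0 (np.int64(268), np.int64(165)) [139, 153, 152, 152, 155, 161, 162, 163, 160, 162, 160, 159, 159, 156, 150, 147, 147, 153, 156, 159, 158, 158, 156, 153, 149]
```

The side view shows a dark 6 px blob at the belly floor (269,160), so ball A has dropped. Next I level the bottle and carry it to the tray.

```bash
cat >> h.py <<'E'
from scipy.spatial.transform import Rotation as Ro
def turn(yaw):
    s=ctrl.read_state(); d=Ro.from_euler('xyz',s["tool_rot"]).inv()*Ro.from_euler('xyz',[np.pi,0,yaw]); print("turn deg",np.degrees(d.as_rotvec()).round(1))
def traydiff():
    t=grab("top"); r=cv2.imread("top_ref.png"); d=cv2.absdiff(t["bgr"],r)[150:290,65:195].max(2)>40; k=np.argwhere(d); print("diff px",d.sum(),k.min(0) if len(k) else '',k.max(0) if len(k) else ''); return t
E
python3 - <<'E'
from h import *
s=ctrl.read_state(); turn(s["tool_rot"][2]); print(s["tool_rot"][2])
t=grab("top"); g=cv2.cvtColor(t["bgr"],6); ref=cv2.imread("pics/t2.png"); ref=cv2.resize(ref,(200,150),interpolation=cv2.INTER_AREA)
d=cv2.absdiff(t["bgr"][145:295,65:265],ref).max(2)>45; k=np.argwhere(d); print(d.sum(),k.min(0),k.max(0)); print(d[:,:125].sum())
cv2.imwrite("top_ref.png",t["bgr"])
E
```

```text
turn deg [-2.  -8.4  0.1]
0.3586866571002185
1021 [  0 150] [149 199]
0
```

```bash
python3 -m handwheel '[[[-1,-4.2,0],[0,0,0],1],[[-1,-4.2,0],[0,0,0],1],[[0,0,6],[0,0,0],1],[[0,0,6.5],[0,0,0],1],[[0,0,0],[0,0,0],1]]'
python3 - <<'E'
from h import *
turn(.137); go(431,210,230)
E
```

```text
clock: 20.13
eef_pos: [509.2, -74.3, 280.2]
tool_rot: [-3.141, -0.0, 0.139]
force: [0.2, -0.1, -1.5]
width: 25.4
gripper_force: 62.4
turn deg [-0.  -0.   0.1]
tool shift mm [ -38.  -292.4   50.2] yaw now [-3.141 -0.     0.139] turn z deg None
```

```bash
python3 -m handwheel '[[[0,0,0],[-0.0038,-0.0292,0],1],[[0,0,0],[-0.0038,-0.0292,0],1],[[0,0,0],[-0.0038,-0.0292,0],1],[[0,0,0],[-0.0038,-0.0292,0],1],[[0,0,0],[-0.0038,-0.0292,0],1]]' >/dev/null
python3 -m handwheel '[[[0,0,0],[-0.0038,-0.0292,0],1],[[0,0,0],[-0.0038,-0.0292,0],1],[[0,0,0],[-0.0038,-0.0292,0],1],[[0,0,0],[-0.0038,-0.0292,0],1],[[0,0,0],[-0.0038,-0.0292,0],1]]' >/dev/null
python3 -m handwheel '[[[0,0,0],[0,0,0.03],1],[[0,0,0],[0,0,0.03],1],[[0,0,0],[0,0,0.03],1],[[0,0,0],[0,0,0.02],1],[[0,0,0],[0,0,0],1]]'
python3 - <<'E'
from h import *
turn(.137); go(431,210,83); print(ctrl.read_state()["qpos"].round(2))
E
```

```text
clock: 21.38
eef_pos: [427.8, 207.2, 167.1]
tool_rot: [3.139, 0.007, 0.145]
force: [-0.6, -0.2, -0.7]
width: 25.2
gripper_force: 62.4
turn deg [0.1 0.4 0.5]
tool shift mm [ 4.2 -2.5 84. ] yaw now [3.139 0.007 0.145] turn z deg None
[-0.27  0.44 -0.33  2.01  0.21  0.73 -2.16]
```

```bash
python3 -m handwheel '[[[0,0,0],[0.003,-0.0025,0.03],1],[[0,0,0],[0,0,0.03],1],[[0,0,0],[0,0,0.018],1],[[0,0,0],[0,0,0],1],[[0,0,0],[0,0,0],1]]'
python3 -m handwheel '[[[0,0,0],[0,0,0.003],1],[[0,0,0],[0,0,0.003],1],[[0,0,0],[0,0,0],1],[[0,0,0],[0,0,0],1]]'
```

```text
clock: 21.8
eef_pos: [433.7, 212.7, 93.1]
tool_rot: [-3.142, -0.001, 0.144]
force: [-0.4, -0.6, -0.9]
width: 25.5
gripper_force: 62.3
clock: 22.13
eef_pos: [433.9, 213.3, 87.2]
tool_rot: [-3.141, -0.002, 0.144]
force: [-0.7, -0.2, -0.7]
width: 25.2
gripper_force: 62.3
```

```bash
python3 -m handwheel '[[[0,0,0],[0,0,0.003],1],[[0,0,0],[0,0,0.002],1],[[0,0,0],[0,0,0.001],1],[[0,0,0],[0,0,0],1],[[0,0,0],[0,0,0],1]]'
python3 -m handwheel '[[[0,0,0],[0,0,0.001],1],[[0,0,0],[0,0,0],1],[[0,0,0],[0,0,0],1]]'
```

```text
clock: 22.55
eef_pos: [433.3, 213.2, 80.4]
tool_rot: [3.141, -0.001, 0.144]
force: [-0.3, -0.2, 1.7]
width: 25.2
gripper_force: 62.7
clock: 22.8
eef_pos: [433.4, 213.4, 80.4]
tool_rot: [3.141, -0.002, 0.144]
force: [-2.5, -0.3, 11.4]
width: 25.8
gripper_force: 64.2
```

It has landed on the tray floor (11 N up). I'll release, retreat upward and go for bottle B.

```bash
python3 -m handwheel '[[[0,0,0],[0,0,-0.001],0.3],[[0,0,0],[0,0,0],0],[[0,0,0],[0,0,0],0],[[0,0,0],[0,0,0],0],[[0,0,0],[0,0,0],0]]'
python3 -m handwheel '[[[0,0,0],[0,0,-0.02],0],[[0,0,0],[0,0,-0.03],0],[[0,0,0],[0,0,-0.035],0],[[0,0,0],[0,0,-0.04],0],[[0,0,0],[0,0,0],0]]'
python3 - <<'E'
from h import *
turn(-.42); go(572,-329.7,200)
E
```

```text
clock: 23.22
eef_pos: [433.3, 213.1, 80.2]
tool_rot: [3.141, -0.001, 0.144]
force: [0.5, 0.4, 0.1]
width: 83.8
gripper_force: 0.0
clock: 23.63
eef_pos: [437.1, 215.8, 211.6]
tool_rot: [-3.137, -0.012, 0.144]
force: [0.3, 0.6, -0.1]
width: 85.7
gripper_force: 0.0
turn deg [-0.4 -0.6 32.3]
tool shift mm [ 55.2 559.2  10. ] yaw now [-3.137 -0.012  0.144] turn z deg None
```

```bash
for i in 1 2 3; do python3 -m handwheel '[[[0,0,0],[0.0037,0.0373,0],0],[[0,0,0],[0.0037,0.0373,0],0],[[0,0,0],[0.0037,0.0373,0],0],[[0,0,0],[0.0037,0.0373,0],0],[[0,0,0],[0.0037,0.0373,0],0]]' >/dev/null; done
python3 -m handwheel '[[[0,0,6.5],[0,0,0],0],[[0,0,6.5],[0,0,0],0],[[0,0,6.5],[0,0,0],0],[[0,0,6.5],[0,0,0],0],[[0,0,6.3],[0,0,0],0]]'
python3 -m handwheel '[[[0,0,0],[0,0,0.01],0],[[0,0,0],[0,0,0],0]]' >/dev/null
python3 - <<'E'
from h import *
turn(-.42); go(572,-329.7,75)
t=grab("top"); g=cv2.absdiff(t["bgr"],cv2.imread("top_ref.png"))[:,:150].max(2)>40; k=np.argwhere(g); print(g.sum(),k.min(0),k.max(0))
cv2.imwrite("top_A.png",t["bgr"])
E
```

```text
clock: 25.3
eef_pos: [568.2, -332.6, 204.8]
tool_rot: [-3.141, 0.0, -0.426]
force: [-0.6, 0.3, -0.2]
width: 85.4
gripper_force: 0.0
turn deg [-0.   0.2  0.2]
tool shift mm [  3.7  -3.9 118.1] yaw now [-3.141e+00  3.000e-03 -4.170e-01] turn z deg None
282 [214 118] [241 149]
```

```bash
python3 -m handwheel '[[[0,0,0],[0.0035,-0.004,0.03],0],[[0,0,0],[0,0,0.035],0],[[0,0,0],[0,0,0.035],0],[[0,0,0],[0,0,0.018],0],[[0,0,0],[0,0,0],0]]'
python3 -m handwheel '[[[0,0,0],[0,0,0],0],[[0,0,0],[0,0,0],1],[[0,0,0],[0,0,0],1],[[0,0,0],[0,0,0],1],[[0,0,0],[0,0,0],1]]'
python3 -m handwheel '[[[0,0,0],[0,0,0],1],[[0,0,0],[0,0,0],1],[[0,0,0],[0,0,0],1],[[0,0,0],[0,0,0],1],[[0,0,0],[0,0,0],1]]'
python3 -m handwheel '[[[0,0,0],[0,0,-0.02],1],[[0,0,0],[0,0,-0.03],1],[[0,0,0],[0,0,-0.035],1],[[0,0,0],[0,0,-0.035],1],[[0,0,0],[0,0,-0.035],1]]'
python3 -m handwheel '[[[0,0,0],[0,0,-0.035],1],[[0,0,0],[0,0,-0.015],1],[[0,0,0],[0,0,0],1]]'
python3 -c "
from h import *
s=ctrl.read_state();print(s['qpos'].round(2),s['force'])"
```

```text
clock: 25.93
eef_pos: [569.6, -328.4, 72.2]
tool_rot: [-3.14, 0.009, -0.417]
force: [0.0, 1.0, 0.5]
width: 85.4
gripper_force: 0.0
clock: 26.35
eef_pos: [574.2, -330.8, 79.0]
tool_rot: [-3.141, -0.003, -0.42]
force: [-0.2, 0.8, -0.3]
width: 38.9
gripper_force: 0.0
clock: 26.77
eef_pos: [574.3, -330.6, 78.6]
tool_rot: [-3.141, -0.003, -0.42]
force: [-0.6, 0.3, 5.6]
width: 25.4
gripper_force: 59.7
clock: 27.18
eef_pos: [572.4, -330.1, 233.3]
tool_rot: [-3.141, 0.001, -0.42]
force: [1.3, -0.2, -0.9]
width: 25.4
gripper_force: 59.1
clock: 27.43
eef_pos: [575.3, -331.5, 287.0]
tool_rot: [3.141, -0.009, -0.42]
force: [2.0, 0.1, -1.5]
width: 25.5
gripper_force: 59.3
[ 0.55  0.57 -0.12  1.36  0.07  1.21 -1.57] [ 1.95275975  0.08102522 -1.52548844]
```

```bash
python3 -m handwheel '[[[0,-6.5,0],[0,0,0],1],[[0,-6.5,0],[0,0,0],1],[[0,-6.5,0],[0,0,0],1],[[0,-6.5,0],[0,0,0],1],[[0,-6.5,0],[0,0,0],1]]'
for i in 1 2; do python3 -m handwheel '[[[0,0,0],[0,0,0],1],[[0,0,0],[0,0,0],1],[[0,0,0],[0,0,0],1],[[0,0,0],[0,0,0],1],[[0,0,0],[0,0,0],1]]'; done
for i in 1 2; do python3 -m handwheel '[[[0,6.5,0],[0,0,0],1],[[0,6.5,0],[0,0,0],1],[[0,6.5,0],[0,0,0],1],[[0,6.5,0],[0,0,0],1],[[0,6.5,0],[0,0,0],1]]'; done
for i in 1 2; do python3 -m handwheel '[[[0,0,0],[0,0,0],1],[[0,0,0],[0,0,0],1],[[0,0,0],[0,0,0],1],[[0,0,0],[0,0,0],1],[[0,0,0],[0,0,0],1]]'; done
python3 -c "
from h import *
turn(-.42)"
```

```text
clock: 27.85
eef_pos: [567.3, -323.8, 267.4]
tool_rot: [-3.132, 0.516, -0.409]
force: [-0.3, -0.1, -5.1]
width: 25.5
gripper_force: 59.2
clock: 28.27
eef_pos: [563.6, -326.1, 276.2]
tool_rot: [-3.141, 0.506, -0.419]
force: [0.3, -0.7, -2.2]
width: 25.1
gripper_force: 60.1
clock: 28.68
eef_pos: [563.4, -326.3, 274.0]
tool_rot: [3.141, 0.509, -0.42]
force: [-0.5, -0.3, -2.1]
width: 25.2
gripper_force: 60.1
clock: 29.1
eef_pos: [563.6, -326.4, 275.0]
tool_rot: [3.14, -0.065, -0.419]
force: [0.1, -0.3, -1.4]
width: 25.3
gripper_force: 60.1
clock: 29.52
eef_pos: [559.0, -315.6, 267.7]
tool_rot: [-3.121, -0.51, -0.417]
force: [-0.3, 1.6, -2.6]
width: 25.3
gripper_force: 60.3
clock: 29.93
eef_pos: [566.5, -317.7, 270.2]
tool_rot: [-3.122, -0.514, -0.414]
force: [0.2, -0.3, -2.0]
width: 25.4
gripper_force: 61.8
clock: 30.35
eef_pos: [565.3, -317.3, 269.7]
tool_rot: [-3.121, -0.513, -0.415]
force: [0.1, -0.4, -0.8]
width: 25.4
gripper_force: 61.8
turn deg [ -1.2 -29.4   0.6]
```

Both tilts passed 0.5 rad. I'll level the bottle and check the ball.

```bash
python3 -m handwheel '[[[0,-6,0],[0,0,0],1],[[0,-6,0],[0,0,0],1],[[0,-6,0],[0,0,0],1],[[0,-6,0],[0,0,0],1],[[-1.2,-5.4,0],[0,0,0],1]]'
python3 -m handwheel '[[[0,0,0],[0,0,0],1],[[0,0,0],[0,0,0],1],[[0,0,0],[0,0,0],1],[[0,0,0],[0,0,0],1]]'
python3 -c "
from h import *
ballcheck(); turn(-.42)"
```

```text
clock: 30.77
eef_pos: [565.5, -319.1, 271.3]
tool_rot: [3.137, 0.001, -0.408]
force: [0.7, -0.0, -0.4]
width: 25.2
gripper_force: 61.9
clock: 31.1
eef_pos: [564.0, -317.4, 270.0]
tool_rot: [3.139, -0.001, -0.407]
force: [-0.1, 0.5, -0.1]
width: 25.1
gripper_force: 61.8
[ 0.32  0.57  0.25  1.43 -0.14  1.16 -1.39] [ 3.139e+00 -1.000e-03 -4.070e-01] [ 564.  -317.4  270. ]
144 (np.int64(281), np.int64(78)) [179, 182, 183, 175, 93, 24, 19, 21, 19, 24, 26, 52, 107, 124, 127, 128, 119, 109, 113, 119, 110, 106, 110, 112, 113]
118 (np.int64(281), np.int64(87)) [201, 201, 202, 190, 72, 34, 36, 35, 36, 56, 109, 88, 95, 126, 127, 121, 109, 110, 112, 117, 128, 150, 159, 160, 159]
90 (np.int64(280), np.int64(97)) [200, 194, 176, 154, 156, 154, 151, 154, 160, 167, 162, 165, 164, 153, 156, 149, 139, 124, 128, 132, 130, 118, 119, 123, 123]
60 (np.int64(280), np.int64(108)) [145, 146, 145, 145, 145, 144, 143, 146, 145, 143, 143, 153, 155, 153, 148, 141, 139, 137, 135, 137, 128, 127, 128, 123, 124]
30 (np.int64(280), np.int64(118)) [141, 143, 142, 142, 143, 140, 142, 143, 143, 141, 146, 154, 155, 153, 142, 141, 135, 135, 135, 132, 125, 125, 125, 124, 123]
13 (np.int64(279), np.int64(123)) [143, 142, 143, 142, 141, 127, 99, 101, 103, 120, 158, 160, 158, 156, 153, 144, 139, 128, 130, 130, 126, 123, 126, 124, 124]
0 (np.int64(279), np.int64(127)) [156, 159, 163, 161, 162, 156, 114, 103, 108, 135, 159, 158, 159, 158, 153, 147, 144, 142, 142, 140, 139, 138, 136, 133, 132]
turn deg [ 0.2 -0.1  0.7]
```

A dark blob sits at the belly floor (274,125), so ball B has dropped too. I'll carry it round the spray bottle.

```bash
python3 -m handwheel '[[[0,0,-6.2],[0,0,0],1],[[0,0,-6.2],[0,0,0],1],[[0,0,-6.2],[0,0,0],1],[[0,0,-6.2],[0,0,0],1],[[0,0,-6.3],[0,0,0],1]]' >/dev/null
python3 -m handwheel '[[[0,0,0],[-0.03,-0.02,0],1],[[0,0,0],[-0.03,-0.02,0],1],[[0,0,0],[-0.03,-0.03,0],1],[[0,0,0],[-0.03,-0.03,0],1],[[0,0,0],[0,-0.036,0],1]]' >/dev/null
python3 -m handwheel '[[[0,0,0],[0,-0.036,0],1],[[0,0,0],[0,-0.036,0],1],[[0,0,0],[0,-0.036,0],1],[[0,0,0],[0,-0.036,0],1],[[0,0,0],[0,-0.036,0],1]]' >/dev/null
python3 -m handwheel '[[[0,0,0],[0.01,-0.036,0],1],[[0,0,0],[0.02,-0.034,0],1],[[0,0,0],[0.02,-0.03,0],1],[[0,0,0],[0.02,-0.03,0],1],[[0,0,0],[0,0,0],1]]'
python3 - <<'E'
from h import *
turn(.137); go(503,305,230)
t=grab("top"); print(plane(t,[(260,118)],0)); g=cv2.absdiff(t["bgr"],cv2.imread("top_A.png"))[:,:150].max(2)>40; k=np.argwhere(g); print(g.sum(),k.min(0),k.max(0))
E
```

```text
clock: 32.82
eef_pos: [458.4, 124.5, 269.6]
tool_rot: [-3.139, -0.005, 0.145]
force: [0.3, 0.6, -1.4]
width: 25.0
gripper_force: 61.8
turn deg [-0.1 -0.3  0.5]
tool shift mm [  70.  -172.1   40.4] yaw now [-3.139 -0.005  0.145] turn z deg None
[[ 7.44242003e+02 -9.92537268e+01 -1.13686838e-13]]
9937 [127   0] [383 149]
```

Run:
```python
from h import *
t=grab("side"); a=cv2.imread("side_A.png")
# projected tray rim corners and the edge strips around them
c=np.array([(-105,-105,35),(-105,105,35),(105,105,35),(105,-105,35)],float)@rot([0,0,.137]).T+[467,257.5,0]
p=proj(t,c); print(p.round())
d=cv2.absdiff(t["bgr"],a).max(2)
for i in range(4):
    L=[d[int(v)-2:int(v)+3,int(u)-2:int(u)+3].max() if 2<=v<381 and 2<=u<509 else -1 for u,v in [p[i]+(p[(i+1)%4]-p[i])*f for f in np.linspace(0,1,11)]]; print(i,[int(x) for x in L])
```

```text
[[302. 294.]
 [290. 392.]
 [167. 368.]
 [205. 279.]]
0 [6, 12, 7, 7, 13, 7, 9, 13, 11, -1, -1]
1 [-1, -1, -1, -1, -1, 4, 7, 4, 8, 6, 9]
2 [9, 6, 13, 7, 7, 9, 9, 10, 11, 6, 10]
3 [10, 5, 7, 7, 7, 116, 129, 115, 96, 8, 6]
```

The tray hasn't moved. Next I place bottle B.

```bash
python3 -m handwheel '[[[0,0,0],[0.014,-0.0344,0],1],[[0,0,0],[0.014,-0.0344,0],1],[[0,0,0],[0.014,-0.0344,0],1],[[0,0,0],[0.014,-0.0344,0],1],[[0,0,0.4],[0.014,-0.0344,0],1]]' >/dev/null
python3 -m handwheel '[[[0,0,0],[0,0,0.03],1],[[0,0,0],[0,0,0.03],1],[[0,0,0],[0,0,0.03],1],[[0,0,0],[0,0,0.02],1],[[0,0,0],[0,0,0],1]]'
python3 - <<'E'
from h import *
turn(.137); go(503,305,83.6)
E
```

```text
clock: 33.75
eef_pos: [499.1, 292.0, 154.4]
tool_rot: [3.134, 0.009, 0.128]
force: [-0.3, 0.2, -1.4]
width: 25.7
gripper_force: 61.7
turn deg [ 0.4  0.5 -0.5]
tool shift mm [  6.2 -12.9  70.6] yaw now [3.134 0.009 0.128] turn z deg None
```

```bash
python3 -m handwheel '[[[0,0,0],[0,-0.006,0.02],1],[[0,0,0],[0,0,0.02],1],[[0,0,0],[0,0,0.018],1],[[0,0,0],[0,0,0],1],[[0,0,0],[0,0,0],1]]'
python3 -m handwheel '[[[0,0,0],[0,0,0],1],[[0,0,0],[0,0,0],1]]'
python3 -c "
from h import *
turn(.137); go(503,305,83.6)"
```

```text
clock: 34.17
eef_pos: [501.6, 301.0, 101.1]
tool_rot: [3.138, 0.001, 0.128]
force: [1.1, 0.2, -1.8]
width: 25.2
gripper_force: 61.7
clock: 34.33
eef_pos: [502.5, 302.5, 102.1]
tool_rot: [3.14, -0.002, 0.129]
force: [0.8, -0.3, -1.6]
width: 25.5
gripper_force: 61.7
turn deg [ 0.1 -0.1 -0.4]
tool shift mm [ 0.8 -2.4 18.5] yaw now [ 3.14e+00 -2.00e-03  1.29e-01] turn z deg None
```

```bash
python3 -m handwheel '[[[0,0,0],[0,0,0.007],1],[[0,0,0],[0,0,0.006],1],[[0,0,0],[0,0,0.002],1],[[0,0,0],[0,0,0],1],[[0,0,0],[0,0,0],1]]'
python3 -m handwheel '[[[0,0,0],[0,0,0.0015],1],[[0,0,0],[0,0,0.0015],1],[[0,0,0],[0,0,0],1],[[0,0,0],[0,0,0],1]]'
```

```text
clock: 34.75
eef_pos: [500.9, 302.1, 84.7]
tool_rot: [3.139, 0.002, 0.13]
force: [0.9, 0.5, -1.9]
width: 25.2
gripper_force: 61.7
clock: 35.08
eef_pos: [501.4, 302.5, 83.5]
tool_rot: [3.139, -0.0, 0.13]
force: [-1.6, -1.2, 8.8]
width: 25.1
gripper_force: 63.1
```

It has landed (8.8 N). I'll release, retreat and check from above.

```bash
python3 -m handwheel '[[[0,0,0],[0,0,-0.001],0.3],[[0,0,0],[0,0,0],0],[[0,0,0],[0,0,0],0],[[0,0,0],[0,0,0],0],[[0,0,0],[0,0,0],0]]'
python3 -m handwheel '[[[0,0,0],[0,0,-0.02],0],[[0,0,0],[0,0,-0.03],0],[[0,0,0],[0,0,-0.035],0],[[0,0,0],[0,0,-0.04],0],[[0,0,0],[0,0,0],0]]' >/dev/null
for i in 1 2; do python3 -m handwheel '[[[0,0,0],[-0.008,0.037,0],0],[[0,0,0],[-0.008,0.037,0],0],[[0,0,0],[-0.008,0.037,0],0],[[0,0,0],[-0.008,0.037,0],0],[[0,0,0],[-0.008,0.037,0],0]]'; done
python3 -m handwheel '[[[0,0,0],[-0.005,0.037,0],0],[[0,0,0],[0,0.037,0],0],[[0,0,0],[0,0,0],0],[[0,0,0],[0,0,0],0],[[0,0,0],[0,0,0],0]]'
python3 - <<'E'
from h import *
t=grab("top"); s=grab("side")
o=np.zeros((600,800,3),np.uint8); o[:,:480]=cv2.resize(t["bgr"][145:285,65:177],(480,600),interpolation=cv2.INTER_CUBIC); o[:400,482:798]=cv2.resize(s["bgr"][214:384,160:320],(316,400)); o[400:,482:798]=cv2.resize(t["bgr"][130:270,240:460],(316,200))
cv2.imwrite("pics/fin.png",o); print(ctrl.read_state()["eef_pos"])
E
```

```text
clock: 35.5
eef_pos: [501.1, 302.1, 82.9]
tool_rot: [3.139, 0.001, 0.13]
force: [0.4, -0.5, -0.5]
width: 84.0
gripper_force: 0.0
clock: 36.33
eef_pos: [485.1, 112.3, 208.5]
tool_rot: [3.139, 0.001, 0.13]
force: [0.4, -0.8, -0.1]
width: 85.7
gripper_force: 0.0
clock: 36.75
eef_pos: [469.5, -76.5, 209.1]
tool_rot: [3.139, 0.001, 0.13]
force: [0.8, -0.1, -0.1]
width: 85.4
gripper_force: 0.0
clock: 37.17
eef_pos: [474.3, -148.2, 209.1]
tool_rot: [3.14, 0.001, 0.13]
force: [-0.2, 0.6, -0.1]
width: 85.6
gripper_force: 0.0
[ 474.5297611  -147.07079728  209.21832515]
```

View pics/fin.png

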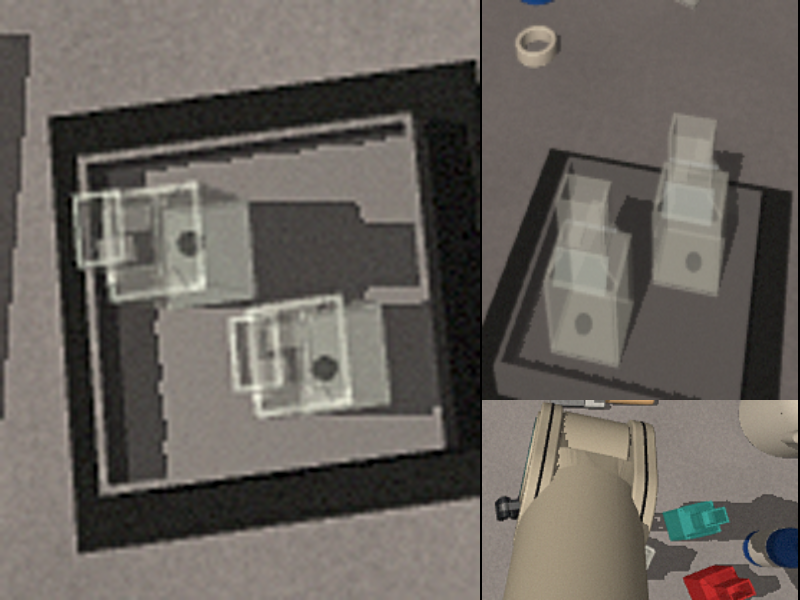

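The picture shows both bottles upright in the tray, with balls on their floors at (188,244) and (325,368). The tray rim is square inside the mat's margins and hasn't shifted since it was placed. Handing in.

```bash
python3 -c "
from h import *
print(ctrl.finish_job())"
```

```text
the job is handed in; nothing more can be done
None
```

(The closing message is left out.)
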